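# Tap the duct prop's wedge home with the mallet

### The job

Lift the mallet off its sloping wooden rest and, reaching in under the duct, tap the steel wedge of the duct prop sideways by its thick head with more than one tap, drawing the mallet clear of the wedge between taps, until it stops advancing with its head up against the block. Then lay the mallet down flat, whole length on the grey mat, and let go. Do not push the wedge with the gripper or arm, and leave the other things on the table where they stand.

Things in the scene. Friction and masses are not known exactly. Their poses are not given: they have to be found in the camera images.
- prop: Duct prop, fixed: steel base plate 170 (x) x 150 (y) x 10 mm, on it a grey block 70 x 70 mm, 10 to 190 mm high, and in the block a 40 mm square aluminium post up to 375 mm, with a duct strapped to its near side. Origin: centre of the base plate's underside, on the table. x points away from the robot, y along the wedge, z up. Turned up to 11 degrees either way.
- wedge: Dark steel wedge lying level through the prop's block, along the prop's y, sticking out on its +y side. Thick head 30 mm wide (x), 44 high, 20 long; thin tapered shank 16 mm wide. Origin: centre of the head's outer end, the face to strike, at prop x = 0 and 150 mm high. Axes as the prop's. Taps towards the prop's -y drive it in.
- duct_mid (a point): Point on the axis of the round steel duct strapped to the prop: 85 mm across, axis 325 mm high along the prop's y at prop x = -86 mm, from y = -100 to 170 mm; this point is at y = 35 mm. It overhangs the place where the mallet is used, so the hand must lean back (its top towards -x of the prop) to work under it.
- wedge_slide (a joint): How far the wedge is driven in, m. At 0 the struck face is at prop y = 100 mm and 45 mm of gap lies between head and block; at 0.045 the head meets the block and it goes no further. Starts at 0 to 0.010. Needs about 6 N to move, 8 N near the end, and stays where it is left.
- mallet: Mallet, about 0.42 kg (varies by a fifth): black head 95 mm long between its two flat striking faces (along y), 50 x 50 mm in section; pale wooden handle 26 mm wide (y), 24 mm thick (z). Origin: centre of the head; the handle reaches 170 mm from it along -x. At the start it lies on the rest, handle sloping, head at the high, far end.
- mallet_grip (a point): Point on the centre line of the mallet's handle, 80 mm from the head's centre: a good place to hold it. On the rest the handle is free there on all sides, for 40 mm either way along it.
- mallet_end (a point): Free end of the mallet's handle, on its centre line, 170 mm from the head's centre.
- rest: Wooden mallet rest, fixed, base 240 (x) x 120 (y) x 10 mm. Holds the handle sloping 38 degrees, rising to the rest's +x, grip point 105 mm above the origin. Two stops below the head and two cheeks beside the handle's end keep it in place, so it comes off square to the slope. Origin: on the table under the grip point, z up. Left or right of the prop, turned up to 14 degrees.
- mat: Grey mat, fixed, 320 (x) x 220 (y) x 4 mm. Origin: centre of its underside, on the table. On the other side of the prop from the rest.
- bowl: Bystander, to be left where it stands: white ceramic cupping bowl, 90 mm across, 50 mm high. Origin: centre of its underside.
- tape: Bystander, to be left where it stands: roll of clear packing tape lying flat, 104 mm across, 48 mm high. Origin: centre of its underside.
- jar: Bystander, to be left where it stands: brown glass jar, 84 mm across, 120 mm high. Origin: centre of its underside.
- wrench: Bystander, to be left where it stands: steel wrench, 180 mm long, lying flat. Origin: middle of its length.
- bucket: Bystander, to be left where it stands: open steel pot, 104 mm across, 90 mm high. Origin: centre of its underside.
- can: Bystander, to be left where it stands: closed aluminium can, 74 mm across, 100 mm high. Origin: centre of its underside.
- rule: Bystander, to be left where it stands: black pocket tape measure, 70 x 45 mm, 70 mm high. Origin: centre of its underside.
There are look-alikes about, which are no part of the job. There is more than one size of the mallet; the job needs the larger.

How it is judged:
By the outcome, as a careful person would: the job done as asked, in the order asked, and still so for the second after the job is handed in, with the robot touching nothing.
It also fails if it takes over 72 s, if anything falls off the work surface, if the arm or the gripper's body presses on something with over 40 N, if the wrist force passes 120 N, or if a joint passes its speed limit or range.

### The arm

A 6-joint arm with a two-finger parallel gripper is mounted at the origin on the work surface. World frame = base frame: x ahead of the robot, y to its left, z up, the work surface at z = 0. Lengths are in m, angles in rad, forces in N, time in s.
With the tool pointing down it reaches from about 0.35 to 0.775 m from the base axis. Payload 7.3 kg.
Tool frame: the origin (TCP) lies midway between the tips of the shut fingers; the grasp point (between the pads) lies 19 mm behind it (robot.grip_depth is the z of the grasp point in the tool frame, in m); z points along the fingers, y is the line along which they close (so a half turn about z gives the same grasp; the last joint's range is limited). The gripper opens to 92 mm and grips with 3 to 60 N. Pads are 19 mm wide; open, the fingers measure 130 mm over their backs; the gripper's body (75 mm by 190 mm) begins 47 mm behind the grasp point.
Start: joints at [1.083, 0.342, 1.524, -0, 1.275, -0.146], TCP at [0.176, 0.495, 0.227] pointing down, gripper open.
Joint ranges: [-2.53, 2.53], [-0.77, 2.02], [0.04, 2.7], [-1, 4.14], [0.28, 2.66], [-3.11, 3.11]. Speed limits (rad/s): [2.57, 2.57, 3.14, 3.14, 3.14, 3.14].

### API

Orientations are given as [roll, pitch, yaw] about the fixed x, y, z axes, in that order (R = Rz(yaw) Ry(pitch) Rx(roll)).
In Python, from cell import robot, viewer gives the robot as it stands.
- The arm moves only by the tool step_arm, never from a script. Its argument "increments" is a list of rows, each an object with "delta_pos": the shift along the tool's x, y, z in cm, a list of three; "dr": the turn, a rotation vector about the tool's x, y, z in degrees, a list of three; "fingers": the closure, from -1 (fully open) to 1 (shut), so that 0 is half open. In form: [{"delta_pos": [tx, ty, tz], "dr": [wx, wy, wz], "fingers": fingers}, ...]. A call has exactly 5 rows; each row is the pose to reach, as a shift and turn from the pose commanded when the call began, along the tool's axes at that moment; what a row does not reach only later rows make up. A row lasts 1/8 s, in which the tool goes at most 62.5 mm and 10.7 degrees, less where a joint would pass 70% of its speed; a pose out of reach is approached as far as the arm can. A call with a gripper value outside its range is refused whole. The fingers move at their own pace and stop on an object; "newtons" is the grip in N (left out, the last holds). Time passes only in rows, so rows that repeat a pose let the fingers close, or fill a call up. It gives the time, the measured TCP pose, the force, the opening and the grip force at its end, in the units of the state.
- robot.observe(): the state, without advancing time (a new reading comes with each control period).
- viewer.read_camera(name): name is "side" or "top"; returns the picture (400x640x3 uint8, red, green, blue); there is no depth.
- viewer.camera_params(name): a dict with "K" (3x3 intrinsics, pixels), "T" (4x4, takes a point from camera to world coordinates). Camera axes: x right, y down, z forward; pixel columns grow to the right and rows downward; lengths in m; the calibration is good to about 2 mm. A picture is of the moment at which its call begins. camera_params takes no time and is no camera call.
- robot.hand_in(): hands the job in; it is judged then, once.
The state is a dict: "time": time; "qpos": joint angles; "qvel": joint speeds; "joint_efforts": joint torques, N m; "tool_pos": TCP position; "tool_rot": TCP orientation; "contact_force": force on the tool from outside, world axes, zero at the start; "torque": the same for the moment, N m; "opening": finger opening in m; "grip_force": force on a finger pad.
Only numpy, scipy, OpenCV 4.12 (cv2) and the standard library are available. Lean on these libraries where they do the work, as an engineer would, in place of code of your own. Each camera call takes 0.05 s, during which the arm holds its last target. There are 200 camera calls.

## Working session

There is one attempt and no reset: what is moved stays moved. The work goes in short steps, Python scripts to look and compute and a tool call to move; the robot and the scene stay as the last step left them, time stands still between calls to the robot, and variables do not carry over. Pictures are saved under pics/ and viewed, at most 10 in all, crops included, and the job is handed in when it is done.

Besides the shell and the picture viewer there is one more tool, called after "Call:" by a JSON object that holds its "fn" and its "kwargs". step_arm: Moves the arm, as the interface text tells. Its arguments: {"type":"object","properties":{"increments":{"type":"array"},"newtons":{"type":"number"}},"required":["increments"]}

```bash
mkdir -p pics; ls
cat > a.py <<'E'
from cell import robot, viewer
import cv2, numpy as np
for n in ("top","side"):
    im=viewer.read_camera(n); p=viewer.camera_params(n)
    np.savez(f"pics/{n}0.npz",im=im,K=p["K"],T=p["T"]); cv2.imwrite(f"pics/{n}0.png",im[...,::-1])
    print(n,np.round(p["K"],1).tolist(),np.round(p["T"],3).tolist())
print(robot.observe())
E
python3 a.py
```

```text
pics
top [[402.4, 0.0, 313.6], [0.0, 402.4, 208.2], [0.0, 0.0, 1.0]] [[-0.002, -0.984, 0.179, 0.376], [-1.0, 0.001, -0.004, 0.006], [0.003, -0.179, -0.984, 1.331], [0.0, 0.0, 0.0, 1.0]]
side [[432.9, 0.0, 318.8], [0.0, 432.9, 189.8], [0.0, 0.0, 1.0]] [[0.624, 0.489, -0.61, 1.487], [0.782, -0.375, 0.498, -0.746], [0.014, -0.788, -0.616, 1.14], [0.0, 0.0, 0.0, 1.0]]
{'time': 0.1, 'qpos': array([ 1.08301710e+00,  3.42645100e-01,  1.52491545e+00,  5.75974470e-06,
        1.27539792e+00, -1.45982242e-01]), 'qvel': array([ 0.00388133, -0.00062786, -0.00367298, -0.00053596,  0.00171494,
       -0.00041598]), 'joint_efforts': array([ 1.62165838e-03, -4.32005560e+01, -2.44694889e+01,  7.18976394e-02,
        5.26183995e-02, -5.27285795e-05]), 'tool_pos': array([0.17576802, 0.49432076, 0.22612069]), 'tool_rot': array([-3.14024216e+00, -2.04127288e-04,  2.79979385e+00]), 'contact_force': array([-0.92202214, -0.8627151 ,  0.72176235]), 'torque': array([-0.00868263,  0.05670687,  0.04403877]), 'grip_force': 0.0, 'opening': 0.09182805222187158}
```

View pics/top0.png

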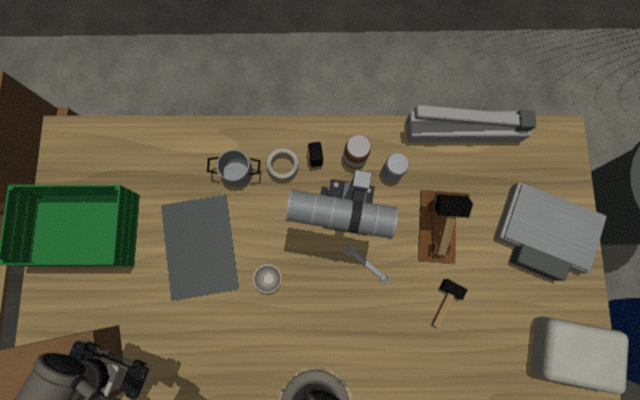

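View pics/side0.png

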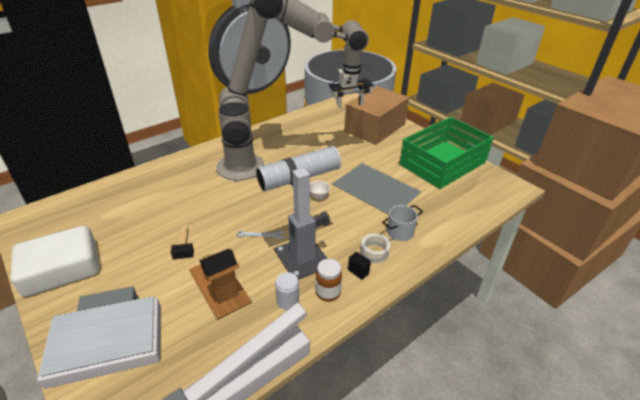

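The top view has the prop and duct at about (345,205), the rest with the large mallet at (442,225), the mat at (200,247) and the small mallet at (450,300). The side view shows the wedge head at (321,220).

```bash
cat > h.py <<'E'
import numpy as np, cv2
def load(n,k=0):
    d=np.load(f"pics/{n}{k}.npz"); return d["im"],d["K"],d["T"]
def ray(n,uv):
    _,K,T=load(n); uv=np.atleast_2d(uv).astype(float)
    d=np.c_[uv,np.ones(len(uv))]@np.linalg.inv(K).T@T[:3,:3].T
    return T[:3,3],d
def plane(n,uv,z):
    o,d=ray(n,uv); return o+d*((z-o[2])/d[:,2])[:,None]
def proj(n,P):
    _,K,T=load(n); c=(np.atleast_2d(P)-T[:3,3])@T[:3,:3]; q=c@K.T; return q[:,:2]/q[:,2:]
E
cat > b.py <<'E'
from h import *
im,_,_=load("top"); hsv=cv2.cvtColor(im,cv2.COLOR_RGB2HSV)
for (x,y) in [(200,247),(430,250),(445,206),(447,235),(362,180),(320,215),(375,225)]: print((x,y),hsv[y,x],im[y,x])
m=cv2.inRange(hsv,(0,0,40),(179,70,130)); m[:,:150]=0;m[:,245:]=0;m[:180]=0;m[310:]=0
c=max(cv2.findContours(m,0,2)[0],key=cv2.contourArea); r=cv2.minAreaRect(c); b=cv2.boxPoints(r)
P=plane("top",b,.004); print("mat",r,P[:,:2].round(3).tolist(),P.mean(0).round(3))
im2,_,_=load("side")
def crop(im,x0,y0,x1,y1,s,f): cv2.imwrite(f,cv2.resize(im[y0:y1,x0:x1],None,fx=s,fy=s,interpolation=cv2.INTER_CUBIC)[...,::-1])
crop(im,275,140,475,290,4,"pics/c_top.png"); crop(im2,180,150,350,320,3.5,"pics/c_side.png")
E
python3 b.py
```

```text
(200, 247) [66 15 85] [80 85 81]
(430, 250) [ 13 164  56] [56 36 20]
(445, 206) [23 39 26] [26 25 22]
(447, 235) [ 18 118 123] [123 100  66]
(362, 180) [  0   0 148] [148 148 148]
(320, 215) [ 60   5 113] [111 113 111]
(375, 225) [135   4 124] [123 122 124]
mat ((198.3529510498047, 247.08822631835938), (98.81278991699219, 68.59246826171875), 82.23483276367188) [[0.637, 0.524], [0.668, 0.298], [0.345, 0.243], [0.316, 0.46]] [0.491 0.381 0.004]
```

View pics/c_top.png

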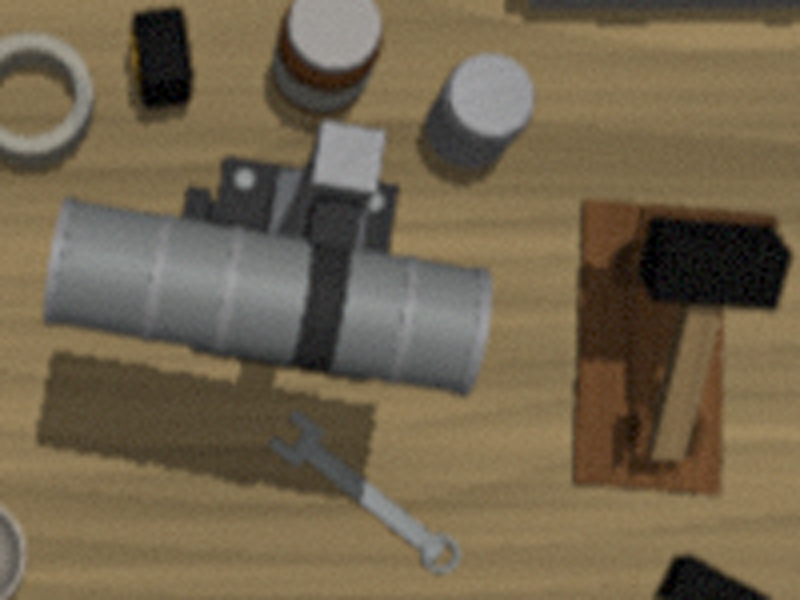

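View pics/c_side.png

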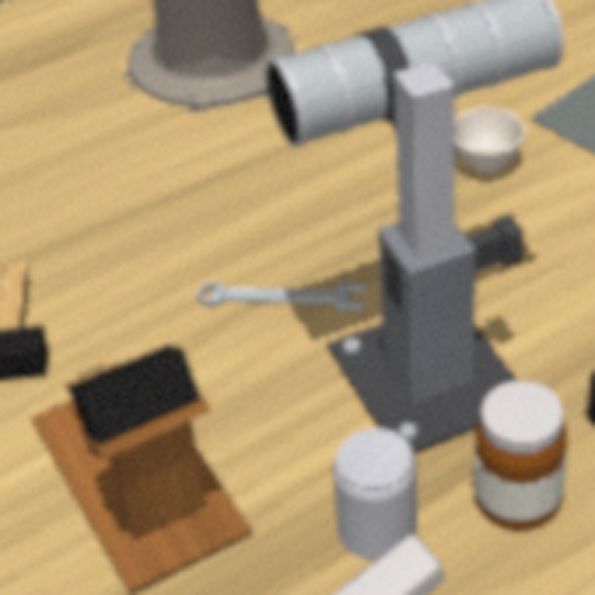

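The post top, duct ends, rest base corners and mallet handle are all clear in these crops. In the side crop the wedge head's outer end is at about (512,240).

```bash
cat > c.py <<'E'
from h import *
t=lambda a: np.array(a,float)/4+[275,140]-.375
s=lambda a: np.array(a,float)/3.5+[180,150]-.36
post=plane("top",t([(322,121),(385,128),(377,192),(313,183)]),.375); print("post",post[:,:2].round(3).tolist(),post.mean(0).round(3))
d=plane("top",t([(56,261),(479,330)]),.325); v=d[0]-d[1]; print("duct",d.round(3).tolist(),np.linalg.norm(v),"yaw y-axis",np.degrees(np.arctan2(-v[0],v[1])))
rb=plane("top",t([(583,200),(778,217),(721,492),(575,484)]),.01); print("rest",rb[:,:2].round(3).tolist(),rb.mean(0).round(3))
v=rb[0]-rb[3];print("len",np.linalg.norm(v),"yaw",np.degrees(np.arctan2(v[1],v[0])), "bottom edge", rb[3]-rb[2])
w=plane("top",t([(184,190),(222,196)]),.172); print("wedge top far edge outer,inner",w.round(3))
print("wedge side", plane("side",s([(512,240)]),.15).round(3), plane("side",s([(520,220)]),.172).round(3))
# handle: top surface points near head and end
hz=.105-.09*np.sin(np.radians(38))+.012*np.cos(np.radians(38))
e=plane("top",t([(672,460)]),hz); print("handle end top",e.round(3))
n=plane("top",t([(704,308)]),.105+.055*np.sin(np.radians(38))+.0095); print("near head",n.round(3)); v=n[0]-e[0]; print(np.degrees(np.arctan2(v[1],v[0])),np.linalg.norm(v))
print("head top ctr", plane("top",t([(714,240)]),.19).round(3))
for n_,p,z in [("bowl",(267,277),.05),("can",(397,162),.1),("jar",(357,145),.12)]: print(n_,plane("top",p,z).round(3))
E
python3 c.py
```

```text
post [[0.645, -0.1], [0.641, -0.138], [0.601, -0.132], [0.606, -0.093]] [ 0.623 -0.116  0.375]
duct [[0.568, 0.066, 0.325], [0.523, -0.202, 0.325]] 0.2712278073244792 yaw y-axis -9.494527506772359
rest [[0.679, -0.358], [0.664, -0.522], [0.435, -0.459], [0.442, -0.34]] [ 0.555 -0.42   0.01 ]
len 0.23807288549376773 yaw -4.412134766068478 bottom edge [0.0066961  0.11877409 0.        ]
wedge top far edge outer,inner [[ 0.65  -0.019  0.172]
 [ 0.645 -0.047  0.172]]
wedge side [[ 0.645 -0.025  0.15 ]] [[ 0.646 -0.016  0.172]]
handle end top [[ 0.458 -0.405  0.059]]
near head [[ 0.565 -0.406  0.148]]
-0.9186005068161263 0.13927760123963207
head top ctr [[ 0.608 -0.402  0.19 ]]
bowl [[0.39  0.148 0.05 ]]
can [[ 0.749 -0.264  0.1  ]]
jar [[ 0.798 -0.135  0.12 ]]
```

```bash
cat >> h.py <<'E'
from scipy.spatial.transform import Rotation as Rn
import json
def Rp(yaw,pitch): return Rn.from_euler("xyz",[180,pitch,yaw],degrees=True)
def plan(wps,f,pose=None):
    """wps: (x,y,z,yaw,pitch,rows) ; f: finger value; prints calls of 5 rows"""
    from cell import robot
    o=robot.observe(); p=np.array(o["tool_pos"]); r=Rn.from_euler("xyz",o["tool_rot"]); e=np.degrees(o["tool_rot"])
    cur=np.array([*p,e[2],e[1]]) if abs(e[0])>90 else np.array([*p,e[2]+180,180-e[1]])
    cur[3]=(cur[3]+180)%360-180
    seq=[]
    for w in wps:
        g=np.array(w[:5],float); n=w[5]
        seq+= [cur+(g-cur)*(i+1)/n for i in range(n)]; cur=g
    while len(seq)%5: seq.append(seq[-1])
    for i in range(0,len(seq),5):
        rows=[]
        for q in seq[i:i+5]:
            R=Rp(q[3],q[4]); d=np.round(r.inv().apply(q[:3]-p)*100,1); w=np.round((r.inv()*R).as_rotvec(degrees=True),1)
            rows.append({"delta_pos":d.tolist(),"dr":w.tolist(),"fingers":f})
        print(json.dumps(rows)); p=p+r.apply(d/100); r=r*Rn.from_rotvec(w,degrees=True)
E
python3 - <<'E'
from h import *
s=lambda a: np.array(a,float)/3.5+[180,150]-.36
print(plane("side",s([(135,590),(250,530),(38,418)]),.01).round(3).tolist())
plan([(.30,.32,.35,120,0,5),(.38,.05,.38,75,-10,6),(.42,-.28,.33,20,-28,8),(.476,-.40,.20,-2.5,-38,5),(.476,-.40,.20,-2.5,-38,1)],-1)
E
```

```text
[[0.679, -0.474, 0.01], [0.686, -0.362, 0.01], [0.444, -0.454, 0.01]]
[{"delta_pos": [-3.5, -2.5, -2.5], "dr": [-0.1, 0.0, 8.1], "fingers": -1}, {"delta_pos": [-7.0, -4.9, -4.9], "dr": [-0.1, 0.0, 16.2], "fingers": -1}, {"delta_pos": [-10.5, -7.4, -7.4], "dr": [-0.1, 0.0, 24.2], "fingers": -1}, {"delta_pos": [-14.0, -9.8, -9.9], "dr": [-0.1, 0.0, 32.3], "fingers": -1}, {"delta_pos": [-17.5, -12.3, -12.4], "dr": [-0.1, 0.0, 40.4], "fingers": -1}]
[{"delta_pos": [-4.6, -1.0, -0.5], "dr": [-0.1, 1.7, 7.5], "fingers": -1}, {"delta_pos": [-9.1, -2.1, -1.0], "dr": [-0.4, 3.3, 15.0], "fingers": -1}, {"delta_pos": [-13.7, -3.2, -1.5], "dr": [-1.0, 4.9, 22.5], "fingers": -1}, {"delta_pos": [-18.3, -4.3, -2.0], "dr": [-1.7, 6.5, 30.0], "fingers": -1}, {"delta_pos": [-22.8, -5.4, -2.5], "dr": [-2.7, 8.0, 37.5], "fingers": -1}]
[{"delta_pos": [-4.2, 1.9, -1.1], "dr": [-1.2, 1.7, 7.4], "fingers": -1}, {"delta_pos": [-8.3, 2.9, -1.1], "dr": [-2.6, 3.9, 14.1], "fingers": -1}, {"delta_pos": [-12.4, 4.0, -1.0], "dr": [-4.2, 6.1, 20.8], "fingers": -1}, {"delta_pos": [-16.4, 5.0, -1.0], "dr": [-6.1, 8.3, 27.4], "fingers": -1}, {"delta_pos": [-20.5, 6.1, -0.9], "dr": [-8.3, 10.4, 34.0], "fingers": -1}]
[{"delta_pos": [-2.8, 3.1, -0.3], "dr": [-2.3, 2.2, 6.5], "fingers": -1}, {"delta_pos": [-5.5, 6.3, -0.6], "dr": [-5.0, 4.4, 12.8], "fingers": -1}, {"delta_pos": [-8.3, 9.4, -0.9], "dr": [-7.8, 6.6, 19.1], "fingers": -1}, {"delta_pos": [-11.1, 12.6, -1.2], "dr": [-11.0, 8.8, 25.3], "fingers": -1}, {"delta_pos": [-12.9, 15.0, 0.9], "dr": [-13.3, 10.7, 29.2], "fingers": -1}]
[{"delta_pos": [-0.9, 2.6, 2.5], "dr": [-2.3, 2.0, 3.8], "fingers": -1}, {"delta_pos": [-1.8, 5.2, 5.0], "dr": [-4.8, 3.9, 7.6], "fingers": -1}, {"delta_pos": [-2.7, 7.9, 7.4], "dr": [-7.3, 5.9, 11.3], "fingers": -1}, {"delta_pos": [-3.6, 10.5, 9.9], "dr": [-10.1, 7.9, 14.9], "fingers": -1}, {"delta_pos": [-3.6, 10.5, 9.9], "dr": [-10.1, 7.9, 14.9], "fingers": -1}]
```

Call:
{"fn": "step_arm", "kwargs": {"increments": [{"delta_pos": [-3.5,-2.5,-2.5],"dr": [0,0,8.1],"fingers": -1},{"delta_pos": [-7.0,-4.9,-4.9],"dr": [0,0,16.2],"fingers": -1},{"delta_pos": [-10.5,-7.4,-7.4],"dr": [0,0,24.2],"fingers": -1},{"delta_pos": [-14.0,-9.8,-9.9],"dr": [0,0,32.3],"fingers": -1},{"delta_pos": [-17.5,-12.3,-12.4],"dr": [0,0,40.4],"fingers": -1}]}}

```text
time: 0.72
tool_pos: [0.3001, 0.3188, 0.3513]
tool_rot: [-3.141, 0.0, 2.09]
contact_force: [0.8, -0.1, -0.3]
opening: 0.0918
grip_force: 0.0
```

Call:
{"fn": "step_arm", "kwargs": {"increments": [{"delta_pos": [-4.6,-1.0,-0.5],"dr": [-0.1,1.7,7.5],"fingers": -1},{"delta_pos": [-9.1,-2.1,-1.0],"dr": [-0.4,3.3,15.0],"fingers": -1},{"delta_pos": [-13.7,-3.2,-1.5],"dr": [-1.0,4.9,22.5],"fingers": -1},{"delta_pos": [-18.3,-4.3,-2.0],"dr": [-1.7,6.5,30.0],"fingers": -1},{"delta_pos": [-22.8,-5.4,-2.5],"dr": [-2.7,8.0,37.5],"fingers": -1}]}}

```text
time: 1.35
tool_pos: [0.367, 0.0942, 0.3757]
tool_rot: [-3.141, -0.146, 1.435]
contact_force: [1.7, 0.6, 0.5]
opening: 0.092
grip_force: 0.0
```

Call:
{"fn": "step_arm", "kwargs": {"increments": [{"delta_pos": [-4.2,1.9,-1.1],"dr": [-1.2,1.7,7.4],"fingers": -1},{"delta_pos": [-8.3,2.9,-1.1],"dr": [-2.6,3.9,14.1],"fingers": -1},{"delta_pos": [-12.4,4.0,-1.0],"dr": [-4.2,6.1,20.8],"fingers": -1},{"delta_pos": [-16.4,5.0,-1.0],"dr": [-6.1,8.3,27.4],"fingers": -1},{"delta_pos": [-20.5,6.1,-0.9],"dr": [-8.3,10.4,34.0],"fingers": -1}]}}

```text
time: 1.98
tool_pos: [0.4004, -0.1162, 0.3547]
tool_rot: [-3.142, -0.334, 0.825]
contact_force: [0.3, 1.0, 0.1]
opening: 0.0918
grip_force: 0.0
```

Run:
```python
from h import *
plan([(.42,-.28,.33,20,-28,4),(.48,-.40,.195,-3.5,-38,5),(.48,-.40,.195,-3.5,-38,1)],-1)
```

```text
[{"delta_pos": [-2.7, 3.1, -0.3], "dr": [-2.4, 2.2, 6.4], "fingers": -1}, {"delta_pos": [-5.5, 6.3, -0.6], "dr": [-5.0, 4.4, 12.7], "fingers": -1}, {"delta_pos": [-8.2, 9.4, -0.9], "dr": [-7.8, 6.6, 18.9], "fingers": -1}, {"delta_pos": [-10.9, 12.6, -1.2], "dr": [-10.9, 8.7, 25.0], "fingers": -1}, {"delta_pos": [-12.7, 15.1, 1.1], "dr": [-13.3, 10.6, 29.1], "fingers": -1}]
[{"delta_pos": [-0.9, 2.6, 2.6], "dr": [-2.4, 2.0, 4.0], "fingers": -1}, {"delta_pos": [-1.8, 5.2, 5.2], "dr": [-5.0, 4.0, 8.0], "fingers": -1}, {"delta_pos": [-2.7, 7.9, 7.8], "dr": [-7.7, 6.0, 11.8], "fingers": -1}, {"delta_pos": [-3.6, 10.5, 10.4], "dr": [-10.5, 7.9, 15.6], "fingers": -1}, {"delta_pos": [-3.6, 10.5, 10.4], "dr": [-10.5, 7.9, 15.6], "fingers": -1}]
```

Call:
{"fn": "step_arm", "kwargs": {"increments": [{"delta_pos": [-2.7,3.1,-0.3],"dr": [-2.4,2.2,6.4],"fingers": -1},{"delta_pos": [-5.5,6.3,-0.6],"dr": [-5.0,4.4,12.7],"fingers": -1},{"delta_pos": [-8.2,9.4,-0.9],"dr": [-7.8,6.6,18.9],"fingers": -1},{"delta_pos": [-10.9,12.6,-1.2],"dr": [-10.9,8.7,25.0],"fingers": -1},{"delta_pos": [-12.7,15.1,1.1],"dr": [-13.3,10.6,29.1],"fingers": -1}]}}

```text
time: 2.6
tool_pos: [0.4333, -0.3053, 0.3036]
tool_rot: [3.137, -0.524, 0.268]
contact_force: [0.3, -0.0, 0.0]
opening: 0.092
grip_force: 0.0
```

Call:
{"fn": "step_arm", "kwargs": {"increments": [{"delta_pos": [-0.9,2.6,2.6],"dr": [-2.4,2.0,4.0],"fingers": -1},{"delta_pos": [-1.8,5.2,5.2],"dr": [-5.0,4.0,8.0],"fingers": -1},{"delta_pos": [-2.7,7.9,7.8],"dr": [-7.7,6.0,11.8],"fingers": -1},{"delta_pos": [-3.6,10.5,10.4],"dr": [-10.5,7.9,15.6],"fingers": -1},{"delta_pos": [-3.6,10.5,10.4],"dr": [-10.5,7.9,15.6],"fingers": -1}]}}

```text
time: 3.22
tool_pos: [0.4807, -0.3975, 0.1924]
tool_rot: [-3.137, -0.659, -0.059]
contact_force: [-0.6, -0.2, -0.2]
opening: 0.0915
grip_force: 0.0
```

```bash
cat > look.py <<'E'
from h import *; import sys
from cell import robot, viewer
def look(k,boxes):
    out=[]
    for n,(x0,y0,x1,y1) in boxes.items():
        im=viewer.read_camera(n); p=viewer.camera_params(n)
        np.savez(f"pics/{n}{k}.npz",im=im,K=p["K"],T=p["T"])
        c=im[y0:y1,x0:x1]; out.append(cv2.resize(c,(int(400*c.shape[1]/c.shape[0]),400),interpolation=cv2.INTER_CUBIC))
    cv2.imwrite(f"pics/v{k}.png",np.hstack(out)[...,::-1][:,:800])
    for n,(x0,y0,x1,y1) in boxes.items(): print(n,400/(y1-y0),(x0,y0))
    o=robot.observe(); print(o["tool_pos"].round(4),np.degrees(o["tool_rot"]).round(2),o["qpos"].round(2))
if __name__=="__main__": k=sys.argv[1]; look(k,{sys.argv[i]:tuple(map(int,sys.argv[i+1].split(","))) for i in range(2,len(sys.argv),2)})
E
python3 look.py 1 top 390,160,490,280 side 150,200,290,340
```

```text
top 3.3333333333333335 (390, 160)
side 2.857142857142857 (150, 200)
[ 0.4813 -0.3978  0.1955] [179.97 -37.9   -3.11] [-1.09  0.37  1.78  0.83  0.8  -0.01]
```

View pics/v1.png

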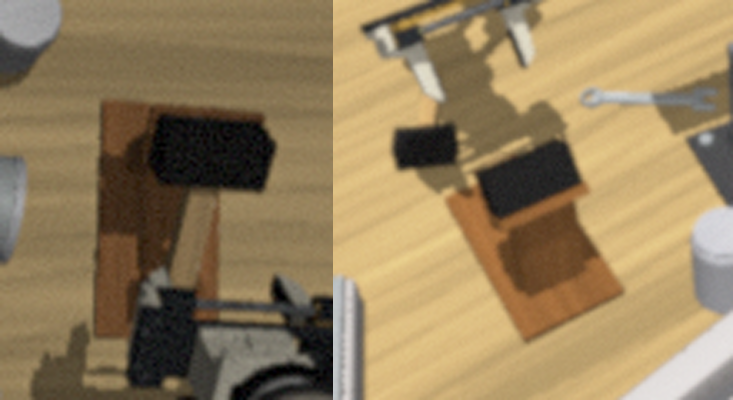

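The open fingers straddle the handle, with the handle's centre line at about (193,230) in the top crop. Next is a straight approach, square to the slope.

Run:
```python
from h import *
plan([(.487,-.403,.180,-3,-38,1),(.551,-.4065,.0985,-3,-38,4)],-1)
```

```text
[{"delta_pos": [-0.5, 0.5, 1.6], "dr": [0.1, 0.1, -0.1], "fingers": -1}, {"delta_pos": [-0.5, 0.5, 4.2], "dr": [0.1, 0.1, -0.1], "fingers": -1}, {"delta_pos": [-0.5, 0.5, 6.8], "dr": [0.1, 0.1, -0.1], "fingers": -1}, {"delta_pos": [-0.4, 0.5, 9.4], "dr": [0.1, 0.1, -0.1], "fingers": -1}, {"delta_pos": [-0.4, 0.5, 12.0], "dr": [0.1, 0.1, -0.1], "fingers": -1}]
```

Call:
{"fn": "step_arm", "kwargs": {"increments": [{"delta_pos": [-0.5,0.5,1.6],"dr": [0,0,0],"fingers": -1},{"delta_pos": [-0.5,0.5,4.2],"dr": [0,0,0],"fingers": -1},{"delta_pos": [-0.5,0.5,6.8],"dr": [0,0,0],"fingers": -1},{"delta_pos": [-0.5,0.5,9.4],"dr": [0,0,0],"fingers": -1},{"delta_pos": [-0.5,0.5,12.0],"dr": [0,0,0],"fingers": -1}]}}

```text
time: 3.95
tool_pos: [0.5517, -0.4075, 0.0972]
tool_rot: [3.139, -0.662, -0.054]
contact_force: [-0.2, -0.8, 0.6]
opening: 0.0918
grip_force: 0.0
```

```bash
python3 look.py 2 top 400,170,480,270 side 160,190,260,310
```

```text
top 4.0 (400, 170)
side 3.3333333333333335 (160, 190)
[ 0.5514 -0.4061  0.0954] [-179.93  -37.82   -3.15] [-0.98  0.6   1.73  0.99  0.63 -0.13]
```

View pics/v2.png

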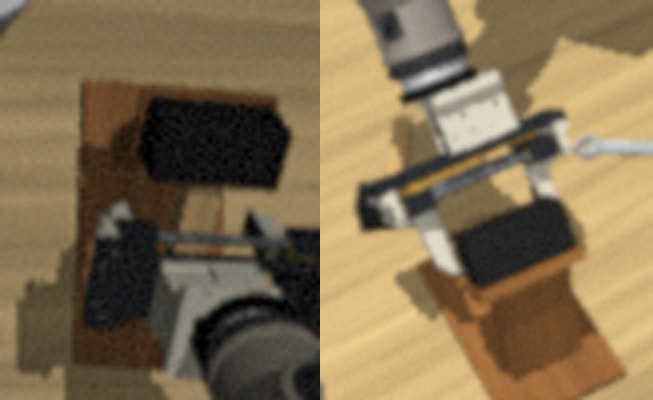

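The fingers stand on both sides of the handle, just behind the head. Now I'll close them.

Call:
{"fn": "step_arm", "kwargs": {"increments": [{"delta_pos": [0,0,0],"dr": [0,0,0],"fingers": 0.2},{"delta_pos": [0,0,0],"dr": [0,0,0],"fingers": 0.6},{"delta_pos": [0,0,0],"dr": [0,0,0],"fingers": 1},{"delta_pos": [0,0,0],"dr": [0,0,0],"fingers": 1},{"delta_pos": [0,0,0],"dr": [0,0,0],"fingers": 1}], "newtons": 60}}

```text
time: 4.68
tool_pos: [0.5507, -0.4075, 0.0978]
tool_rot: [3.14, -0.662, -0.056]
contact_force: [0.9, -0.6, 0.8]
opening: 0.0462
grip_force: 0.0
```

Call:
{"fn": "step_arm", "kwargs": {"increments": [{"delta_pos": [0,0,0],"dr": [0,0,0],"fingers": 1},{"delta_pos": [0,0,0],"dr": [0,0,0],"fingers": 1},{"delta_pos": [0,0,-0.5],"dr": [0,0,0],"fingers": 1},{"delta_pos": [0,0,-1.5],"dr": [0,0,0],"fingers": 1},{"delta_pos": [0,0,-2.5],"dr": [0,0,0],"fingers": 1}]}}

```text
time: 5.3
tool_pos: [0.5349, -0.4058, 0.1168]
tool_rot: [3.141, -0.661, -0.055]
contact_force: [-0.4, -0.4, -4.0]
opening: 0.0258
grip_force: 59.7
```

Run:
```python
from h import *
plan([(.47,-.402,.20,-3,-38,4),(.43,-.34,.17,-5,-38,3),(.42,-.27,.15,-8,-39,3)],1)
```

```text
[{"delta_pos": [-0.0, -0.0, -2.6], "dr": [0.0, 0.0, -0.0], "fingers": 1}, {"delta_pos": [-0.0, -0.0, -5.3], "dr": [0.1, 0.1, -0.1], "fingers": 1}, {"delta_pos": [-0.0, -0.0, -7.9], "dr": [0.1, 0.1, -0.1], "fingers": 1}, {"delta_pos": [-0.0, -0.0, -10.6], "dr": [0.1, 0.2, -0.1], "fingers": 1}, {"delta_pos": [-1.8, -2.0, -10.7], "dr": [-0.3, 0.2, 0.4], "fingers": 1}]
[{"delta_pos": [-1.7, -2.0, -0.1], "dr": [-0.4, -0.0, 0.5], "fingers": 1}, {"delta_pos": [-3.5, -4.0, -0.2], "dr": [-0.8, -0.0, 1.0], "fingers": 1}, {"delta_pos": [-4.3, -6.3, 0.0], "dr": [-1.4, 0.3, 1.8], "fingers": 1}, {"delta_pos": [-5.1, -8.6, 0.3], "dr": [-2.1, 0.6, 2.6], "fingers": 1}, {"delta_pos": [-5.9, -10.9, 0.5], "dr": [-2.7, 0.9, 3.4], "fingers": 1}]
```

Call:
{"fn": "step_arm", "kwargs": {"increments": [{"delta_pos": [0,0,-2.6],"dr": [0,0,0],"fingers": 1},{"delta_pos": [0,0,-5.3],"dr": [0,0,0],"fingers": 1},{"delta_pos": [0,0,-7.9],"dr": [0,0,0],"fingers": 1},{"delta_pos": [0,0,-10.6],"dr": [0,0,0],"fingers": 1},{"delta_pos": [-1.8,-2.0,-10.7],"dr": [-0.3,0.2,0.4],"fingers": 1}]}}

```text
time: 5.92
tool_pos: [0.4561, -0.3838, 0.1927]
tool_rot: [3.134, -0.667, -0.062]
contact_force: [-0.0, 0.5, -4.2]
opening: 0.026
grip_force: 59.7
```

Call:
{"fn": "step_arm", "kwargs": {"increments": [{"delta_pos": [-1.7,-2.0,-0.1],"dr": [-0.4,0,0.5],"fingers": 1},{"delta_pos": [-3.5,-4.0,-0.2],"dr": [-0.8,0,1.0],"fingers": 1},{"delta_pos": [-4.3,-6.3,0.0],"dr": [-1.4,0.3,1.8],"fingers": 1},{"delta_pos": [-5.1,-8.6,0.3],"dr": [-2.1,0.6,2.6],"fingers": 1},{"delta_pos": [-5.9,-10.9,0.5],"dr": [-2.7,0.9,3.4],"fingers": 1}]}}

```text
time: 6.55
tool_pos: [0.4197, -0.2692, 0.1496]
tool_rot: [3.141, -0.68, -0.141]
contact_force: [0.2, -0.3, -3.4]
opening: 0.0254
grip_force: 59.7
```

```bash
python3 look.py 3 top 355,180,475,300 side 130,100,270,240
cat > kin.py <<'E'
from h import *
from scipy.optimize import least_squares
from cell import robot
D=[([1.08301710,.342645,1.524915,0,1.275398,-.145982],[.17576802,.49432076,.22612069],[-3.14024,-.0002,2.799794])]
o=robot.observe(); D.append((o["qpos"],o["tool_pos"],o["tool_rot"]))
D.append(([-.98,.6,1.73,.99,.63,-.13],[.551,-.4065,.0972],np.radians([180,-37.9,-3.12])))
D.append(([-1.09,.37,1.78,.83,.8,-.01],[.4813,-.3978,.194],np.radians([180,-37.9,-3.11])))
def fk(q,p,s4=1,s6=1):
    h,a1,L1,e,L2,L3=p
    R1=Rn.from_euler("z",q[0]); R2=R1*Rn.from_euler("y",q[1]); P=R1.apply([a1,0,h])+R2.apply([0,0,L1])
    R3=R2*Rn.from_euler("y",q[2]); P=P+R3.apply([e,0,L2])
    R=R3*Rn.from_euler("z",s4*q[3])*Rn.from_euler("y",q[4])*Rn.from_euler("z",s6*q[5]); 
    return P+R.apply([0,0,L3]),R
def off(R,rot): return R.inv()*Rn.from_euler("xyz",rot)
if __name__=="__main__":
    for s4 in(1,-1):
      for s6 in (1,-1):
        f=lambda p: np.concatenate([fk(q,p,s4,s6)[0]-x for q,x,_ in D])
        r=least_squares(f,[.3,0,.4,0,.4,.3]); print(s4,s6,r.cost**.5,r.x.round(3),[off(fk(q,r.x,s4,s6)[1],t).as_euler("xyz",True).round(1).tolist() for q,_,t in D])
E
python3 kin.py
```

```text
top 3.3333333333333335 (355, 180)
side 2.857142857142857 (130, 100)
[ 0.4192 -0.2667  0.1487] [-179.82  -38.86   -8.08] [-1.06  0.22  2.23  1.17  0.57 -0.33]
1 1 0.05626771382304653 [ 0.469 -0.072  0.478  0.102  0.476  0.462] [[0.0, 0.0, 90.0], [0.0, 0.0, 90.0], [-0.3, 0.2, 90.0], [0.2, -0.2, 90.4]]
1 -1 0.05626771382304656 [ 0.469 -0.072  0.478  0.102  0.476  0.462] [[0.0, 0.0, 73.3], [0.0, 0.0, 51.7], [-0.3, 0.2, 75.1], [0.2, -0.2, 89.2]]
-1 1 0.08891963143980974 [-1.057  0.413  0.624 -0.238 -0.149 -0.449] [[0.0, 0.0, 90.0], [50.6, 38.4, -124.5], [48.6, 38.6, -150.0], [51.0, 45.6, -172.5]]
-1 -1 0.0889196314398098 [-1.057  0.413  0.624 -0.238 -0.149 -0.449] [[0.0, 0.0, 73.3], [50.6, 38.4, -162.8], [48.6, 38.6, -164.9], [51.0, 45.6, -173.7]]
```

View pics/v3.png

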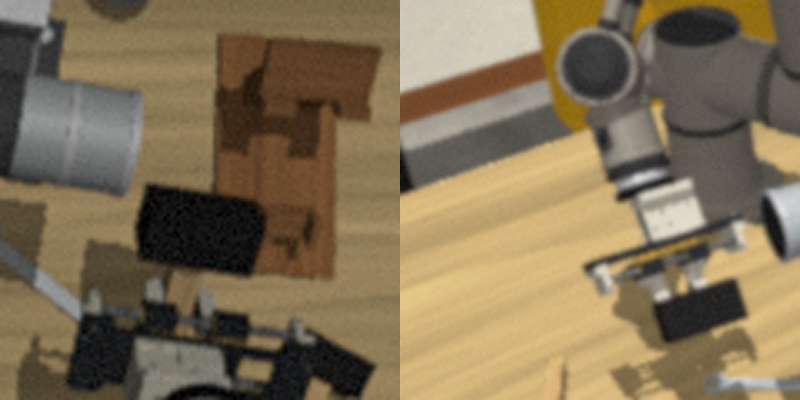

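The mallet is held, with its head centre at about (415,249) in the top image and (235,208) in the side image. I'll triangulate these and fit the arm kinematics to check reach.

```bash
cat > d.py <<'E'
from h import *
from kin import D
def blob(n,k,box):
    im,_,_=load(n,k); x0,y0,x1,y1=box; g=im[y0:y1,x0:x1].max(2); m=(g<45).astype(np.uint8)
    m=cv2.morphologyEx(m,cv2.MORPH_OPEN,np.ones((5,5)))
    c=max(cv2.findContours(m,0,2)[0],key=cv2.contourArea); r=cv2.minAreaRect(c); return np.array(r[0])+[x0,y0],r
def tri(a,b):
    (o1,d1),(o2,d2)=ray("top",a),ray("side",b); d1,d2=d1[0],d2[0]
    s=np.linalg.lstsq(np.c_[d1,-d2],o2-o1,rcond=None)[0]; p,q=o1+s[0]*d1,o2+s[1]*d2; return (p+q)/2,np.linalg.norm(p-q)
if __name__=="__main__":
    bt=blob("top",3,(385,225,445,265)); bs=blob("side",3,(215,195,265,225)); print(bt,bs)
    tp=np.array([.4195,-.268,.149]); R=Rp(-8.1,-38.9)
    for a,b in [(bt[0],bs[0]),((415.3,249),(235.5,208.2))]:
        H,e=tri(a,b); print(H.round(3),e,"in tool",R.inv().apply(H-tp).round(3))
    # linear kinematic fit
    rows=[];y=[]
    for q,x,_ in D:
        R1=Rn.from_euler("z",q[0]);R2=R1*Rn.from_euler("y",q[1]);R3=R2*Rn.from_euler("y",q[2]);R4=R3*Rn.from_euler("z",q[3]);R5=R4*Rn.from_euler("y",q[4])
        M=[R1.as_matrix()[:,[0,1,2]],R2.as_matrix()[:,[2]],R3.as_matrix()[:,[0,2]],R4.as_matrix()[:,[0,1]],R5.as_matrix()[:,[0,2]]]
        rows.append(np.hstack(M)); y.append(x)
    A=np.vstack(rows);y=np.concatenate(y); p,_,rk,sv=np.linalg.lstsq(A,y,rcond=1e-2); print(p.round(3),rk,sv.round(2),(A@p-y).round(3))
E
python3 d.py
```

```text
(array([414.52619934, 248.8034935 ]), ((29.526199340820312, 23.80349349975586), (37.20408630371094, 22.599994659423828), 7.594643592834473)) (array([234.13503456, 208.49634933]), ((19.135034561157227, 13.496349334716797), (12.473620414733887, 28.620981216430664), 70.01689147949219))
[ 0.467 -0.277  0.205] 0.006029956581153874 in tool [ 0.072  0.003 -0.013]
[ 0.468 -0.276  0.207] 0.012427673267516016 in tool [ 0.074  0.001 -0.014]
[ 0.013  0.155  0.121  0.504 -0.063  0.226  0.043 -0.078 -0.115  0.322] 9 [4.18 3.44 3.   0.88 0.75 0.51 0.24 0.12 0.05 0.02] [ 0.001  0.001  0.     0.001 -0.    -0.    -0.002 -0.002  0.001  0.001
  0.003 -0.   ]
```

Run:
```python
from h import *
plan([(.42,-.10,.13,-9.5,-40,5),(.43,.075,.12,-9.5,-40,5)],1)
```

```text
[{"delta_pos": [-0.6, -3.3, 0.0], "dr": [-0.4, 0.2, 0.2], "fingers": 1}, {"delta_pos": [-1.2, -6.6, 0.0], "dr": [-0.5, 0.5, 0.4], "fingers": 1}, {"delta_pos": [-1.8, -9.9, 0.1], "dr": [-0.7, 0.7, 0.7], "fingers": 1}, {"delta_pos": [-2.3, -13.2, 0.1], "dr": [-0.9, 0.9, 0.9], "fingers": 1}, {"delta_pos": [-2.9, -16.5, 0.1], "dr": [-1.1, 1.1, 1.1], "fingers": 1}]
[{"delta_pos": [-0.5, -3.5, -0.1], "dr": [0.0, 0.0, -0.0], "fingers": 1}, {"delta_pos": [-0.9, -7.0, -0.2], "dr": [0.0, 0.0, -0.0], "fingers": 1}, {"delta_pos": [-1.3, -10.5, -0.3], "dr": [0.0, 0.0, -0.0], "fingers": 1}, {"delta_pos": [-1.7, -14.0, -0.4], "dr": [0.0, 0.0, -0.0], "fingers": 1}, {"delta_pos": [-2.1, -17.4, -0.5], "dr": [0.0, 0.0, -0.0], "fingers": 1}]
```

Call:
{"fn": "step_arm", "kwargs": {"increments": [{"delta_pos": [-0.6,-3.3,0.0],"dr": [-0.4,0.2,0.2],"fingers": 1},{"delta_pos": [-1.2,-6.6,0.0],"dr": [-0.5,0.5,0.4],"fingers": 1},{"delta_pos": [-1.8,-9.9,0.1],"dr": [-0.7,0.7,0.7],"fingers": 1},{"delta_pos": [-2.3,-13.2,0.1],"dr": [-0.9,0.9,0.9],"fingers": 1},{"delta_pos": [-2.9,-16.5,0.1],"dr": [-1.1,1.1,1.1],"fingers": 1}]}}

```text
time: 7.28
tool_pos: [0.4222, -0.1039, 0.1313]
tool_rot: [3.136, -0.701, -0.166]
contact_force: [1.8, -0.2, -2.6]
opening: 0.0255
grip_force: 59.7
```

Call:
{"fn": "step_arm", "kwargs": {"increments": [{"delta_pos": [0,-3.5,-0.5],"dr": [0,0,0],"fingers": 1},{"delta_pos": [0,-7.0,-1.0],"dr": [0,0,0],"fingers": 1},{"delta_pos": [-0.2,-10.5,-1.5],"dr": [0,0,0],"fingers": 1},{"delta_pos": [-0.4,-14.0,-2.0],"dr": [0,0,0],"fingers": 1},{"delta_pos": [-0.8,-17.4,-2.0],"dr": [0,0,0],"fingers": 1}]}}

```text
time: 7.9
tool_pos: [0.438, 0.0131, 0.1291]
tool_rot: [3.136, -0.749, -0.166]
contact_force: [-0.3, -1.2, -3.1]
opening: 0.0257
grip_force: 59.7
```

```bash
cat > st.py <<'E'
from h import *
from cell import robot
o=robot.observe(); print(o["qpos"].round(2),o["tool_pos"].round(4),np.degrees(o["tool_rot"]).round(1))
ORG=np.array([.624,-.116,0]); YAW=-9.5; OFF=np.array([.072,.001,-.014])
def head_to_tcp(x,y,z,pitch):
    """head centre in prop frame -> tcp pose tuple"""
    H=ORG+Rn.from_euler("z",YAW,degrees=True).apply([x,y,z]); return (*(H-Rp(YAW,pitch).apply(OFF)),YAW,pitch)
def head():
    R=Rn.from_euler("xyz",o["tool_rot"]); return Rn.from_euler("z",-YAW,degrees=True).apply(o["tool_pos"]+R.apply(OFF)-ORG)
print("head in prop",head().round(4))
E
python3 - <<'E'
from st import *
plan([(*head_to_tcp(-.14,.19,.165,-41),2),(*head_to_tcp(0,.19,.152,-43),6),(*head_to_tcp(0,.19,.152,-43),2)],1)
E
```

```text
[-0.12  0.17  2.5   3.29  0.28 -1.67] [0.438  0.0131 0.1291] [179.7 -42.9  -9.5]
head in prop [-0.1615  0.0957  0.1884]
[{"delta_pos": [-0.0, -4.7, 1.4], "dr": [0.4, -1.0, -0.0], "fingers": 1}, {"delta_pos": [-0.1, -9.5, 2.9], "dr": [0.4, -1.9, -0.0], "fingers": 1}, {"delta_pos": [1.5, -9.5, 4.7], "dr": [0.4, -1.6, -0.0], "fingers": 1}, {"delta_pos": [3.1, -9.5, 6.5], "dr": [0.4, -1.3, -0.0], "fingers": 1}, {"delta_pos": [4.6, -9.5, 8.2], "dr": [0.4, -0.9, -0.0], "fingers": 1}]
[{"delta_pos": [1.6, 0.0, 1.8], "dr": [-0.0, 0.3, -0.0], "fingers": 1}, {"delta_pos": [3.2, 0.0, 3.6], "dr": [-0.0, 0.6, -0.0], "fingers": 1}, {"delta_pos": [4.8, 0.0, 5.3], "dr": [-0.0, 1.0, -0.0], "fingers": 1}, {"delta_pos": [4.8, 0.0, 5.3], "dr": [-0.0, 1.0, -0.0], "fingers": 1}, {"delta_pos": [4.8, 0.0, 5.3], "dr": [-0.0, 1.0, -0.0], "fingers": 1}]
```

```bash
cat > kin2.py <<'E'
from h import *
from kin import D
from cell import robot
def mats(q):
    R1=Rn.from_euler("z",q[0]);R2=R1*Rn.from_euler("y",q[1]);R3=R2*Rn.from_euler("y",q[2]);R4=R3*Rn.from_euler("z",q[3]);R5=R4*Rn.from_euler("y",q[4])
    return [R.as_matrix() for R in (R1,R2,R3,R4,R5)],R5*Rn.from_euler("z",q[5]+np.pi/2)
SETS={"sph":([0,2],[2],[0,2],[],[2]),"d4":([0,2],[2],[0,2],[1],[2]),"d4x":([0,2],[2],[0,2],[0,1],[2]),"b":([0,1,2],[2],[0,2],[],[2]),"bd":([0,1,2],[2],[0,2],[1],[2]),"v5":([0,2],[2],[0,2],[0],[0,2]),"v4x":([2],[2],[2],[0],[2]),"v5x":([2],[2],[2],[],[0,2]),"v5xy":([0,2],[2],[0,2],[1],[1,2])}
def row(q,S): return np.hstack([M[:,s] for M,s in zip(mats(q)[0],S) if len(s)])
if __name__=="__main__":
    # D[1] is now the live pose; add stored v3 pose
    D.append(([-1.06,.22,2.23,1.17,.57,-.33],[.4195,-.268,.149],None))
    for k,S in SETS.items():
        A=np.vstack([row(q,S) for q,_,_ in D]); y=np.concatenate([x for _,x,_ in D]); p,_,rk,sv=np.linalg.lstsq(A,y,rcond=None)
        print(k,p.round(3),sv[-1].round(3),"res mm",(1e3*(A@p-y)).round(0))
E
python3 kin2.py
```

```text
sph [-0.077  0.461  0.489  0.107  0.481  0.457] 0.177 res mm [ 66. -39.  -4.  -3. -82.   2.  -7.  -0.  -2.   6. -13.  11. -13.   8.
  -7.]
d4 [-0.075  0.459  0.488  0.107  0.479  0.002  0.455] 0.176 res mm [ 63. -38.  -5.  -4. -84.   1.  -7.  -0.  -1.   6. -13.  11. -13.   7.
  -6.]
d4x [-0.06   0.503  0.472  0.127  0.467 -0.019 -0.001  0.489] 0.129 res mm [ 65. -43.  -8.  -8. -79.  -1.  -7.  -1.   2.  10. -15.  12. -12.   3.
  -5.]
b [0.007 0.077 0.221 0.501 0.046 0.374 0.314] 0.166 res mm [-0.  0. -1.  1.  0.  1. -0.  1. -2.  1. -0.  4. -3.  1. -2.]
bd [0.008 0.077 0.22  0.501 0.046 0.373 0.001 0.313] 0.165 res mm [-1.  1. -1.  1. -0.  1.  0.  1. -2.  1. -0.  4. -2.  0. -2.]
v5 [ 0.024  0.575  0.457  0.224  0.461 -0.099  0.071  0.529] 0.045 res mm [ 63. -44.  -5.  -9. -80.  -1.  -7.   1.   1.  10. -18.   6. -11.   3.
  -2.]
v4x [0.28  0.443 0.363 0.019 0.361] 0.214 res mm [ 54. -62. -15.  59. -88.   8. -35. -15.   5. -35. -14.   5. -24. -35.
  -4.]
v5x [ 0.315  0.425  0.335 -0.015  0.41 ] 0.19 res mm [ 48. -73. -19.  50. -84.  -4. -34. -20.  13. -29. -17.  11. -23. -47.
  -1.]
v5xy [-0.075  0.459  0.488  0.107  0.479  0.001  0.001  0.455] 0.0 res mm [ 63. -38.  -5.  -4. -84.   1.  -7.  -0.  -1.   6. -13.  11. -13.   7.
  -6.]
```

```bash
cat > ik.py <<'E'
from h import *
from kin2 import mats
P=dict(a1=.007,b=.077,h=.221,L1=.501,e=.046,L2=.374,L3=.314)
lo=np.array([-2.53,-.77,.04,-1,.28,-3.11]);hi=np.array([2.53,2.02,2.7,4.14,2.66,3.11])
def fk(q):
    (M1,M2,M3,M4,M5),R=mats(q); return M1@[P['a1'],P['b'],P['h']]+M2[:,2]*P['L1']+M3@[P['e'],0,P['L2']]+M5[:,2]*P['L3'],R
from scipy.optimize import least_squares
def ik(pose,seeds):
    x=np.array(pose[:3]);R=Rp(pose[3],pose[4]); best=None
    for s in seeds:
        f=lambda q:(lambda a:np.r_[(a[0]-x)*10,(R.inv()*a[1]).as_rotvec()*2])(fk(q))
        r=least_squares(f,np.clip(s,lo+.01,hi-.01),bounds=(lo,hi))
        if best is None or r.cost<best.cost: best=r
    return best.x,best.cost
E
python3 - <<'E'
from ik import *
from st import *
import st
seeds=[[.2,.5,2,q4,.5,q6] for q4 in (-.8,.5,2,3.1,4) for q6 in (-1.7,1.5)]
for dy in (0,10,-10):
  for pitch in (-30,-38,-44,-50,-55):
    out=[]
    for y in (.19,.105):
        t=list(head_to_tcp(0,y,.155,pitch)); H=ORG+Rn.from_euler("z",-9.5,degrees=True).apply([0,y,.155])
        t[:3]=H-Rp(YAW+dy,pitch).apply(OFF); t[3]=YAW+dy
        q,c=ik(t,seeds); out.append((round(c*1e4,2),q.round(2).tolist()))
    print(dy,pitch,out)
E
```

```text
[-0.12  0.17  2.5   3.29  0.28 -1.67] [0.438  0.0131 0.1291] [179.7 -42.9  -9.5]
head in prop [-0.1615  0.0957  0.1884]
0 -30 [(np.float64(0.0), [0.07, 0.44, 1.91, -0.4, 0.3, 2.16]), (np.float64(11.87), [-0.12, 0.4, 1.96, -0.09, 0.28, 1.69])]
0 -38 [(np.float64(151.42), [0.13, 0.47, 1.94, -1.0, 0.28, 2.8]), (np.float64(266.35), [-0.12, 0.46, 2.18, 3.26, 0.28, -1.65])]
0 -44 [(np.float64(3.22), [0.1, 0.5, 2.08, 3.89, 0.28, -2.11]), (np.float64(3.91), [-0.12, 0.47, 2.17, 3.26, 0.28, -1.65])]
0 -50 [(np.float64(0.0), [0.11, 0.55, 2.13, 3.64, 0.44, -1.85]), (np.float64(0.0), [-0.12, 0.52, 2.21, 3.22, 0.47, -1.61])]
0 -55 [(np.float64(0.0), [0.11, 0.6, 2.17, 3.55, 0.61, -1.74]), (np.float64(0.0), [-0.12, 0.59, 2.25, 3.21, 0.66, -1.6])]
10 -30 [(np.float64(4.13), [-0.01, 0.42, 1.93, 0.04, 0.28, 1.51]), (np.float64(1.88), [-0.21, 0.4, 1.98, 0.42, 0.28, 0.97])]
10 -38 [(np.float64(319.93), [-0.04, 0.48, 2.15, 2.97, 0.28, -1.43]), (np.float64(136.88), [-0.29, 0.44, 2.15, 2.08, 0.28, -0.75])]
10 -44 [(np.float64(13.36), [-0.02, 0.49, 2.14, 3.06, 0.28, -1.51]), (np.float64(0.0), [-0.24, 0.46, 2
[... 202 characters left out ...]
0.62, -1.55]), (np.float64(0.0), [-0.26, 0.58, 2.27, 2.79, 0.68, -1.45])]
-10 -30 [(np.float64(0.0), [0.14, 0.46, 1.86, -0.62, 0.41, 2.58]), (np.float64(0.0), [-0.04, 0.42, 1.95, -0.51, 0.31, 2.33])]
-10 -38 [(np.float64(47.14), [0.16, 0.48, 1.92, -1.0, 0.34, 2.96]), (np.float64(114.36), [0.0, 0.45, 1.98, -1.0, 0.28, 2.84])]
-10 -44 [(np.float64(81.31), [0.17, 0.53, 2.07, 4.14, 0.38, -2.17]), (np.float64(0.0), [-0.0, 0.49, 2.11, 4.03, 0.3, -2.19])]
-10 -50 [(np.float64(0.06), [0.21, 0.57, 2.06, 4.14, 0.5, -2.13]), (np.float64(0.0), [0.01, 0.54, 2.16, 3.75, 0.48, -1.89])]
-10 -55 [(np.float64(0.0), [0.23, 0.62, 2.09, 3.99, 0.63, -1.96]), (np.float64(0.0), [0.02, 0.6, 2.2, 3.64, 0.64, -1.77])]
```

Run:
```python
from ik import *
from st import *
q=o["qpos"]
W=[(-.12,.105,.175,-46,2),(-.075,.12,.165,-48,2),(-.075,.185,.16,-48,3),(0,.185,.16,-48,3)]
for w in W:
    q,c=ik(head_to_tcp(*w[:4]),[q]); print(w,q.round(2),round(c*1e4,3))
plan([(*head_to_tcp(*w[:4]),w[4]) for w in W],1)
```

```text
[-0.12  0.17  2.5   3.29  0.28 -1.67] [0.438  0.0131 0.1291] [179.7 -42.9  -9.5]
head in prop [-0.1615  0.0957  0.1884]
(-0.12, 0.105, 0.175, -46, 2) [-0.1   0.32  2.46  3.26  0.44 -1.63] 0.0
(-0.075, 0.12, 0.165, -48, 2) [-0.05  0.42  2.36  3.32  0.48 -1.65] 0.0
(-0.075, 0.185, 0.16, -48, 3) [ 0.15  0.46  2.29  3.66  0.48 -1.83] 0.0
(0, 0.185, 0.16, -48, 3) [ 0.09  0.52  2.12  3.7   0.37 -1.92] 0.0
[{"delta_pos": [1.1, -0.5, 2.1], "dr": [0.4, 1.5, -0.0], "fingers": 1}, {"delta_pos": [2.2, -1.0, 4.2], "dr": [0.4, 3.1, -0.0], "fingers": 1}, {"delta_pos": [3.6, -1.7, 6.2], "dr": [0.4, 4.1, -0.0], "fingers": 1}, {"delta_pos": [4.9, -2.5, 8.2], "dr": [0.4, 5.1, -0.0], "fingers": 1}, {"delta_pos": [4.8, -4.7, 8.3], "dr": [0.4, 5.1, -0.0], "fingers": 1}]
[{"delta_pos": [-0.1, -2.1, 0.1], "dr": [-0.0, -0.0, -0.0], "fingers": 1}, {"delta_pos": [-0.3, -4.3, 0.3], "dr": [-0.0, -0.0, -0.0], "fingers": 1}, {"delta_pos": [1.4, -4.3, 2.1], "dr": [-0.0, -0.0, -0.0], "fingers": 1}, {"delta_pos": [3.1, -4.3, 4.0], "dr": [-0.0, -0.0, -0.0], "fingers": 1}, {"delta_pos": [4.7, -4.3, 5.8], "dr": [-0.0, -0.0, -0.0], "fingers": 1}]
```

Call:
{"fn": "step_arm", "kwargs": {"increments": [{"delta_pos": [1.1,-0.5,2.1],"dr": [0.4,1.5,0],"fingers": 1},{"delta_pos": [2.2,-1.0,4.2],"dr": [0.4,3.1,0],"fingers": 1},{"delta_pos": [3.6,-1.7,6.2],"dr": [0.4,4.1,0],"fingers": 1},{"delta_pos": [4.9,-2.5,8.2],"dr": [0.4,5.1,0],"fingers": 1},{"delta_pos": [4.9,-2.5,8.2],"dr": [0.4,5.1,0],"fingers": 1}]}}

```text
time: 8.52
tool_pos: [0.5337, 0.0217, 0.1019]
tool_rot: [-3.141, -0.839, -0.165]
contact_force: [-0.6, -1.2, -3.6]
opening: 0.0255
grip_force: 59.8
```

Run:
```python
from st import *
W=[(-.075,.185,.16,-48,2),(0,.185,.16,-48,3)]
plan([(*head_to_tcp(*w[:4]),w[4]) for w in W],1)
```

```text
[-0.05  0.42  2.36  3.32  0.48 -1.66] [0.5337 0.0217 0.1019] [-179.9  -48.1   -9.5]
head in prop [-0.074   0.1199  0.1648]
[{"delta_pos": [-0.2, -3.3, 0.1], "dr": [-0.1, -0.0, 0.0], "fingers": 1}, {"delta_pos": [-0.4, -6.5, 0.2], "dr": [-0.1, -0.1, 0.0], "fingers": 1}, {"delta_pos": [1.3, -6.5, 2.1], "dr": [-0.1, -0.1, 0.0], "fingers": 1}, {"delta_pos": [2.9, -6.5, 4.0], "dr": [-0.1, -0.1, 0.0], "fingers": 1}, {"delta_pos": [4.6, -6.5, 5.8], "dr": [-0.1, -0.1, 0.0], "fingers": 1}]
```

Kinematics model matches exactly. Moving in.

Call:
{"fn": "step_arm", "kwargs": {"increments": [{"delta_pos": [-0.2,-3.3,0.1],"dr": [0,0,0],"fingers": 1},{"delta_pos": [-0.4,-6.5,0.2],"dr": [0,0,0],"fingers": 1},{"delta_pos": [1.3,-6.5,2.1],"dr": [0,0,0],"fingers": 1},{"delta_pos": [2.9,-6.5,4.0],"dr": [0,0,0],"fingers": 1},{"delta_pos": [4.6,-6.5,5.8],"dr": [0,0,0],"fingers": 1}]}}

```text
time: 9.15
tool_pos: [0.6158, 0.0736, 0.0976]
tool_rot: [-3.141, -0.837, -0.165]
contact_force: [0.2, -0.1, -3.4]
opening: 0.0258
grip_force: 59.8
```

```bash
python3 look.py 4 top 270,140,390,260 side 265,150,385,270; python3 st.py
```

```text
top 3.3333333333333335 (270, 140)
side 3.3333333333333335 (265, 150)
[0.6178 0.0729 0.0987] [-179.89  -48.18   -9.6 ] [ 0.09  0.51  2.12  3.7   0.36 -1.92]
[ 0.09  0.51  2.12  3.7   0.36 -1.92] [0.6178 0.0729 0.0987] [-179.9  -48.2   -9.6]
head in prop [0.0003 0.1842 0.1617]
```

View pics/v4.png

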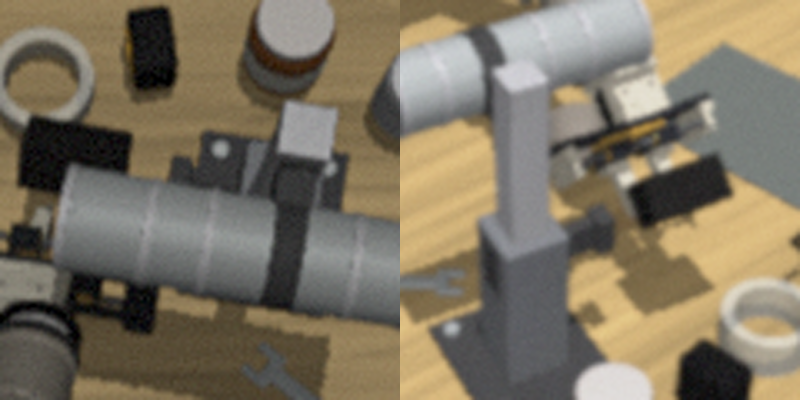

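In the side crop the mallet head (640,205) looks slightly above the wedge head (598,228). I'll compare both with their projected positions.

```bash
python3 - <<'E'
from st import *
from d import tri
R=Rn.from_euler("z",YAW,degrees=True)
for nm,p in [("wedge face ctr s=0",(0,.1,.15)),("wedge head ctr",(0,.09,.15)),("wedge top outer far",(.015,.1,.172)),("wedge bottom outer far",(.015,.1,.128)),("mallet ctr",head())]:
    W=ORG+R.apply(p); a=proj("top",W)[0]; b=proj("side",W)[0]; print(nm,((a-[270,140])*10/3).round(0),((b-[265,150])*10/3+[400,0]).round(0))
E
python3 - <<'E'
import sys; sys.path.insert(0,'.')
import os; os.chdir('.')
from h import *
for n,b in (("side",(325,190,370,222)),("top",(270,170,312,200)),("side",(308,205,332,230))):
    im,_,_=load(n,4); x0,y0,x1,y1=b; m=(im[y0:y1,x0:x1].max(2)<(60 if x0==308 else 42)).astype(np.uint8)
    for c in cv2.findContours(m,0,2)[0]:
        if cv2.contourArea(c)>60: r=cv2.minAreaRect(c); print(n,np.array(r[0])+[x0,y0],r[1],r[2],cv2.boundingRect(c))
E
```

```text
[ 0.09  0.51  2.12  3.7   0.36 -1.92] [0.6178 0.0729 0.0987] [-179.9  -48.2   -9.6]
head in prop [0.0003 0.1842 0.1617]
wedge face ctr s=0 [166. 173.] [606. 222.]
wedge head ctr [177. 175.] [598. 225.]
wedge top outer far [170. 151.] [614. 215.]
wedge bottom outer far [169. 162.] [613. 247.]
mallet ctr [ 74. 155.] [676. 189.]
side [348.15000153 207.45000076] (11.700428009033203, 26.563133239746094) 71.56505584716797 (9, 8, 29, 20)
top [291.74000168 187.3200016 ] (31.536964416503906, 21.07178497314453) 8.130102157592773 (6, 5, 33, 23)
```

Both projections match the pictures, so the wedge face and mallet head are where I computed them. I'll lower 1 cm and make the first tap, then draw back.

Call:
{"fn": "step_arm", "kwargs": {"increments": [{"delta_pos": [-0.7,1.0,0.7],"dr": [0,0,0],"fingers": 1},{"delta_pos": [-0.7,2.8,0.7],"dr": [0,0,0],"fingers": 1},{"delta_pos": [-0.7,4.2,0.7],"dr": [0,0,0],"fingers": 1},{"delta_pos": [-0.7,5.6,0.7],"dr": [0,0,0],"fingers": 1},{"delta_pos": [-0.7,5.6,0.7],"dr": [0,0,0],"fingers": 1}]}}

```text
time: 9.88
tool_pos: [0.6055, 0.0184, 0.0871]
tool_rot: [3.141, -0.835, -0.164]
contact_force: [-0.4, 2.6, -4.4]
opening: 0.0255
grip_force: 59.8
```

```bash
python3 st.py
```

```text
[-0.05  0.51  2.19  3.36  0.4  -1.69] [0.6055 0.0184 0.0871] [180.  -47.9  -9.4]
head in prop [-0.0025  0.1286  0.1499]
```

Call:
{"fn": "step_arm", "kwargs": {"increments": [{"delta_pos": [0,-1.5,0],"dr": [0,0,0],"fingers": 1},{"delta_pos": [0,-3.0,0],"dr": [0,0,0],"fingers": 1},{"delta_pos": [0,-3.0,0],"dr": [0,0,0],"fingers": 1},{"delta_pos": [0,-3.0,0],"dr": [0,0,0],"fingers": 1},{"delta_pos": [0,-3.0,0],"dr": [0,0,0],"fingers": 1}]}}

```text
time: 10.5
tool_pos: [0.6119, 0.0476, 0.0877]
tool_rot: [-3.141, -0.838, -0.166]
contact_force: [-0.1, -1.2, -3.9]
opening: 0.0258
grip_force: 59.8
```

```bash
python3 look.py 5 top 270,140,390,260 side 265,150,385,270; python3 st.py
```

```text
top 3.3333333333333335 (270, 140)
side 3.3333333333333335 (265, 150)
[0.612  0.0476 0.0878] [-179.97  -48.03   -9.5 ] [ 0.03  0.52  2.16  3.52  0.39 -1.79]
[ 0.03  0.52  2.16  3.52  0.39 -1.79] [0.612  0.0476 0.0878] [-180.   -48.    -9.5]
head in prop [-0.0011  0.1584  0.1507]
```

View pics/v5.png

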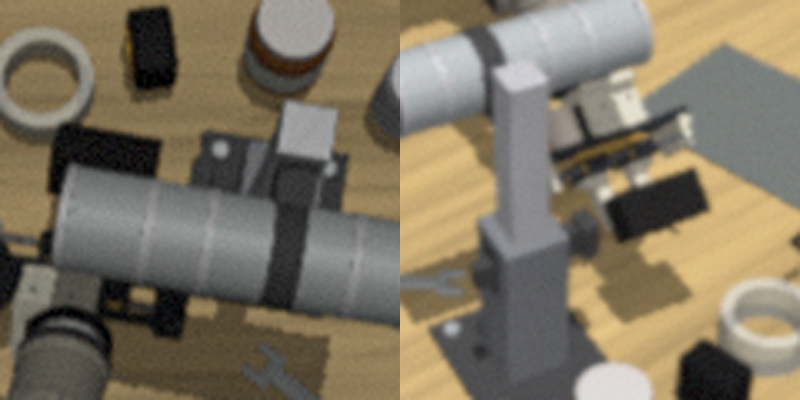

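The wedge has moved in: its head went from (598,228) to about (584,235), and the mallet is clear of it. Second and third taps next.

Call:
{"fn": "step_arm", "kwargs": {"increments": [{"delta_pos": [0,1.2,0],"dr": [0,0,0],"fingers": 1},{"delta_pos": [0,2.6,0],"dr": [0,0,0],"fingers": 1},{"delta_pos": [0,3.8,0],"dr": [0,0,0],"fingers": 1},{"delta_pos": [0,4.7,0],"dr": [0,0,0],"fingers": 1},{"delta_pos": [0,4.7,0],"dr": [0,0,0],"fingers": 1}]}}

```text
time: 11.22
tool_pos: [0.6041, 0.0018, 0.0877]
tool_rot: [3.141, -0.838, -0.162]
contact_force: [-1.1, 4.4, -4.4]
opening: 0.0256
grip_force: 59.8
```

Call:
{"fn": "step_arm", "kwargs": {"increments": [{"delta_pos": [0,-1.5,0],"dr": [0,0,0],"fingers": 1},{"delta_pos": [0,-3.0,0],"dr": [0,0,0],"fingers": 1},{"delta_pos": [0,-3.0,0],"dr": [0,0,0],"fingers": 1},{"delta_pos": [0,-3.0,0],"dr": [0,0,0],"fingers": 1},{"delta_pos": [0,-3.0,0],"dr": [0,0,0],"fingers": 1}]}}

```text
time: 11.85
tool_pos: [0.6092, 0.0307, 0.0877]
tool_rot: [-3.141, -0.838, -0.166]
contact_force: [0.4, 0.0, -2.9]
opening: 0.0258
grip_force: 59.8
```

```bash
python3 st.py
```

```text
[-0.02  0.52  2.17  3.43  0.4  -1.74] [0.6092 0.0307 0.0877] [-180.   -48.    -9.5]
head in prop [-0.0011  0.1413  0.1506]
```

Call:
{"fn": "step_arm", "kwargs": {"increments": [{"delta_pos": [0,1.2,0],"dr": [0,0,0],"fingers": 1},{"delta_pos": [0,2.4,0],"dr": [0,0,0],"fingers": 1},{"delta_pos": [0,3.3,0],"dr": [0,0,0],"fingers": 1},{"delta_pos": [0,3.9,0],"dr": [0,0,0],"fingers": 1},{"delta_pos": [0,3.9,0],"dr": [0,0,0],"fingers": 1}]}}

```text
time: 12.48
tool_pos: [0.6027, -0.0071, 0.0877]
tool_rot: [3.14, -0.838, -0.162]
contact_force: [0.7, 4.9, -3.7]
opening: 0.0259
grip_force: 59.8
```

```bash
python3 st.py
```

```text
[-0.12  0.51  2.2   3.22  0.41 -1.61] [ 0.6027 -0.0071  0.0877] [179.9 -48.   -9.3]
head in prop [-0.0012  0.1031  0.1506]
```

Call:
{"fn": "step_arm", "kwargs": {"increments": [{"delta_pos": [0,-1.5,0],"dr": [0,0,0],"fingers": 1},{"delta_pos": [0,-3.0,0],"dr": [0,0,0],"fingers": 1},{"delta_pos": [0,-3.0,0],"dr": [0,0,0],"fingers": 1},{"delta_pos": [0,-3.0,0],"dr": [0,0,0],"fingers": 1},{"delta_pos": [0,-3.0,0],"dr": [0,0,0],"fingers": 1}]}}

```text
time: 13.1
tool_pos: [0.6077, 0.0218, 0.0877]
tool_rot: [-3.141, -0.838, -0.166]
contact_force: [0.9, -1.2, -4.9]
opening: 0.0259
grip_force: 59.8
```

Call:
{"fn": "step_arm", "kwargs": {"increments": [{"delta_pos": [0,1.2,0],"dr": [0,0,0],"fingers": 1},{"delta_pos": [0,2.3,0],"dr": [0,0,0],"fingers": 1},{"delta_pos": [0,3.0,0],"dr": [0,0,0],"fingers": 1},{"delta_pos": [0,3.4,0],"dr": [0,0,0],"fingers": 1},{"delta_pos": [0,3.4,0],"dr": [0,0,0],"fingers": 1}]}}

```text
time: 13.72
tool_pos: [0.6013, -0.0087, 0.0869]
tool_rot: [3.138, -0.836, -0.154]
contact_force: [-0.4, 14.9, -4.1]
opening: 0.0254
grip_force: 60.2
```

```bash
python3 st.py
```

```text
[-0.13  0.51  2.21  3.19  0.41 -1.6 ] [ 0.6013 -0.0087  0.0869] [179.8 -47.9  -8.8]
head in prop [-0.0022  0.1016  0.1497]
```

Call:
{"fn": "step_arm", "kwargs": {"increments": [{"delta_pos": [0,-1.5,0],"dr": [0,0,0],"fingers": 1},{"delta_pos": [0,-3.5,0],"dr": [0,0,0],"fingers": 1},{"delta_pos": [0,-5.5,0],"dr": [0,0,0],"fingers": 1},{"delta_pos": [0,-7.0,0],"dr": [0,0,0],"fingers": 1},{"delta_pos": [0,-7.0,0],"dr": [0,0,0],"fingers": 1}]}}

```text
time: 14.35
tool_pos: [0.6138, 0.0587, 0.0878]
tool_rot: [-3.141, -0.839, -0.164]
contact_force: [-0.4, -0.4, -3.6]
opening: 0.0256
grip_force: 60.0
```

```bash
python3 look.py 6 top 270,140,390,260 side 265,150,385,270; python3 st.py
```

```text
top 3.3333333333333335 (270, 140)
side 3.3333333333333335 (265, 150)
[0.6136 0.0576 0.0877] [-179.97  -48.03   -9.45] [ 0.05  0.53  2.15  3.57  0.39 -1.83]
[ 0.05  0.53  2.15  3.57  0.39 -1.83] [0.6136 0.0576 0.0877] [-180.   -48.    -9.5]
head in prop [-0.0012  0.1686  0.1506]
```

View pics/v6.png

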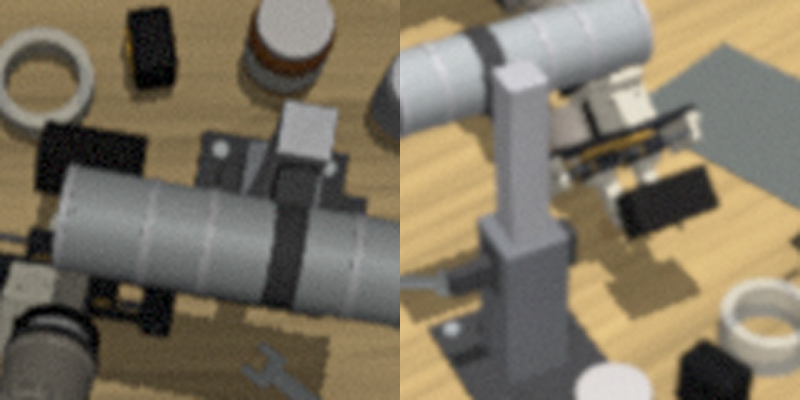

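The wedge head is now up against the block (575,240), its tail sticks out on the far side, and the mallet still sits straight in the grip. Next I plan the retreat and the placing, checking joint motion as the wrist changes over.

```bash
cat > path.py <<'E'
from ik import *
from st import *
def check(W,q0,cur):
    q=np.array(q0); cur=np.array(cur,float)
    for w in W:
        g=np.array(w[:5]); n=w[5]; md=0;mc=0
        for i in range(n):
            t=cur+(g-cur)*(i+1)/n
            q2,c=ik(t,[q]); md=np.maximum(md,abs(q2-q)); q=q2; mc=max(mc,c*1e4)
        cur=g; print(np.round(w,3).tolist(),q.round(2),"dq",np.round(md,2),"err",round(mc,2))
E
cat > w.py <<'E'
from path import *
H=head_to_tcp
W=[(*H(-.075,.185,.155,-48),3),(*H(-.075,.12,.165,-48),2),(*H(-.13,.10,.18,-47),2),
(.42,-.02,.18,5,-46,3),(.39,-.03,.23,30,-42,4),(.37,-.02,.30,55,-28,6),(.36,.08,.36,55,-10,6),(.42,.26,.30,30,0,5),(.491,.381,.14,10,0,5)]
if __name__=="__main__": check(W,o["qpos"],[*o["tool_pos"],YAW,-48])
E
python3 w.py
```

```text
[ 0.05  0.53  2.15  3.57  0.39 -1.83] [0.6136 0.0576 0.0877] [-180.   -48.    -9.5]
head in prop [-0.0012  0.1686  0.1506]
[0.543, 0.086, 0.092, -9.5, -48.0, 3.0] [ 0.15  0.47  2.3   3.65  0.49 -1.81] dq [0.04 0.02 0.05 0.03 0.04 0.01] err 0.0
[0.533, 0.022, 0.102, -9.5, -48.0, 2.0] [-0.05  0.42  2.36  3.32  0.48 -1.65] dq [0.11 0.03 0.04 0.17 0.01 0.08] err 0.0
[0.474, 0.011, 0.118, -9.5, -47.0, 2.0] [-0.11  0.3   2.49  3.23  0.47 -1.61] dq [0.03 0.06 0.06 0.05 0.01 0.02] err 0.0
[0.42, -0.02, 0.18, 5.0, -46.0, 3.0] [-0.6  -0.03  2.51  1.6   0.47 -0.55] dq [0.18 0.12 0.03 0.62 0.1  0.43] err 0.0
[0.39, -0.03, 0.23, 30.0, -42.0, 4.0] [-0.89 -0.09  2.29  0.88  1.02 -0.36] dq [0.11 0.04 0.06 0.31 0.15 0.15] err 0.0
[0.37, -0.02, 0.3, 55.0, -28.0, 6.0] [-0.7  -0.09  1.93  0.5   1.38 -0.21] dq [0.04 0.01 0.07 0.09 0.06 0.05] err 0.0
[0.36, 0.08, 0.36, 55.0, -10.0, 6.0] [-0.13 -0.12  1.7   0.16  1.48  0.48] dq [0.1  0.03 0.05 0.06 0.04 0.12] err 0.0
[0.42, 0.26, 0.3, 30.0, 0.0, 5.0] [0.4  0.23 1.47 0.   1.44 1.44] dq [0.14 0.08 0.07 0.05 0.04 0.23] err 0.0
[0.491, 0.381, 0.14, 10.0, 0.0, 5.0] [0.54 0.59 1.36 0.   1.19 1.93] dq [0.03 0.08 0.04 0.   0.06 0.1 ] err 0.0
```

Run:
```python
from w import *
n=[3,2,3,7,7,6,6,6,5]
plan([(*a[:5],k) for a,k in zip(W,n)][:5],1)
```

```text
[ 0.05  0.53  2.15  3.57  0.39 -1.83] [0.6136 0.0576 0.0877] [-180.   -48.    -9.5]
head in prop [-0.0012  0.1686  0.1506]
[{"delta_pos": [-1.5, -0.6, -1.9], "dr": [-0.0, -0.0, 0.0], "fingers": 1}, {"delta_pos": [-3.1, -1.1, -3.9], "dr": [-0.0, -0.0, 0.0], "fingers": 1}, {"delta_pos": [-4.6, -1.7, -5.8], "dr": [-0.1, -0.0, 0.0], "fingers": 1}, {"delta_pos": [-4.2, 1.6, -6.1], "dr": [-0.1, -0.0, 0.0], "fingers": 1}, {"delta_pos": [-3.9, 4.8, -6.5], "dr": [-0.1, -0.0, 0.0], "fingers": 1}]
[{"delta_pos": [-0.8, 0.7, -1.7], "dr": [0.0, -0.4, 0.0], "fingers": 1}, {"delta_pos": [-1.7, 1.4, -3.4], "dr": [0.0, -0.7, 0.0], "fingers": 1}, {"delta_pos": [-2.6, 2.0, -5.2], "dr": [0.0, -1.0, 0.0], "fingers": 1}, {"delta_pos": [-2.4, 2.6, -6.3], "dr": [1.6, -1.2, -1.4], "fingers": 1}, {"delta_pos": [-2.2, 3.2, -7.4], "dr": [3.1, -1.3, -2.8], "fingers": 1}]
[{"delta_pos": [0.2, 0.5, -1.1], "dr": [1.5, -0.2, -1.4], "fingers": 1}, {"delta_pos": [0.3, 1.0, -2.3], "dr": [3.0, -0.3, -2.8], "fingers": 1}, {"delta_pos": [0.5, 1.6, -3.4], "dr": [4.5, -0.4, -4.3], "fingers": 1}, {"delta_pos": [0.6, 2.1, -4.5], "dr": [6.0, -0.6, -5.7], "fingers": 1}, {"delta_pos": [0.8, 2.6, -5.7], "dr": [7.5, -0.7, -7.1], "fingers": 1}]
[{"delta_pos": [0.2, 0.1, -0.8], "dr": [2.5, -0.6, -2.5], "fingers": 1}, {"delta_pos": [0.4, 0.2, -1.6], "dr": [5.1, -1.2, -5.0], "fingers": 1}, {"delta_pos": [0.6, 0.3, -2.4], "dr": [7.6, -1.7, -7.6], "fingers": 1}, {"delta_pos": [0.8, 0.4, -3.2], "dr": [10.1, -2.3, -10.1], "fingers": 1}, {"delta_pos": [1.0, 0.5, -4.0], "dr": [12.5, -2.9, -12.7], "fingers": 1}]
[{"delta_pos": [0.2, -0.0, -0.9], "dr": [2.4, -0.5, -2.7], "fingers": 1}, {"delta_pos": [0.3, -0.1, -1.7], "dr": [4.8, -1.1, -5.3], "fingers": 1}, {"delta_pos": [0.3, -0.1, -1.7], "dr": [4.8, -1.1, -5.3], "fingers": 1}, {"delta_pos": [0.3, -0.1, -1.7], "dr": [4.8, -1.1, -5.3], "fingers": 1}, {"delta_pos": [0.3, -0.1, -1.7], "dr": [4.8, -1.1, -5.3], "fingers": 1}]
```

Call:
{"fn": "step_arm", "kwargs": {"increments": [{"delta_pos": [-1.5,-0.6,-1.9],"dr": [0,0,0],"fingers": 1},{"delta_pos": [-3.1,-1.1,-3.9],"dr": [0,0,0],"fingers": 1},{"delta_pos": [-4.6,-1.7,-5.8],"dr": [0,0,0],"fingers": 1},{"delta_pos": [-4.2,1.6,-6.1],"dr": [0,0,0],"fingers": 1},{"delta_pos": [-3.9,4.8,-6.5],"dr": [0,0,0],"fingers": 1}]}}

```text
time: 15.08
tool_pos: [0.5322, 0.0223, 0.1025]
tool_rot: [-3.141, -0.839, -0.164]
contact_force: [1.4, -0.3, -3.9]
opening: 0.0254
grip_force: 60.0
```

Call:
{"fn": "step_arm", "kwargs": {"increments": [{"delta_pos": [-0.8,0.7,-1.7],"dr": [0,-0.4,0],"fingers": 1},{"delta_pos": [-1.7,1.4,-3.4],"dr": [0,-0.7,0],"fingers": 1},{"delta_pos": [-2.6,2.0,-5.2],"dr": [0,-1.0,0],"fingers": 1},{"delta_pos": [-2.4,2.6,-6.3],"dr": [1.6,-1.2,-1.4],"fingers": 1},{"delta_pos": [-2.2,3.2,-7.4],"dr": [3.1,-1.3,-2.8],"fingers": 1}]}}

```text
time: 15.7
tool_pos: [0.4579, 0.002, 0.1357]
tool_rot: [-3.14, -0.816, -0.092]
contact_force: [-0.0, 0.6, -4.4]
opening: 0.0254
grip_force: 60.0
```

Call:
{"fn": "step_arm", "kwargs": {"increments": [{"delta_pos": [0.2,0.5,-1.1],"dr": [1.5,-0.2,-1.4],"fingers": 1},{"delta_pos": [0.3,1.0,-2.3],"dr": [3.0,-0.3,-2.8],"fingers": 1},{"delta_pos": [0.5,1.6,-3.4],"dr": [4.5,-0.4,-4.3],"fingers": 1},{"delta_pos": [0.6,2.1,-4.5],"dr": [6.0,-0.6,-5.7],"fingers": 1},{"delta_pos": [0.8,2.6,-5.7],"dr": [7.5,-0.7,-7.1],"fingers": 1}]}}

```text
time: 16.32
tool_pos: [0.4192, -0.0204, 0.1803]
tool_rot: [-3.139, -0.803, 0.088]
contact_force: [0.9, 1.2, -2.5]
opening: 0.0256
grip_force: 60.0
```

Run:
```python
from w import *
n=[3,2,3,2,7,6,6,6,5]
plan([(*a[:5],k) for a,k in zip(W,n)][4:7],1)
```

```text
[-0.61 -0.03  2.51  1.58  0.48 -0.54] [ 0.4192 -0.0204  0.1803] [-179.9  -46.     5. ]
head in prop [-0.1788  0.0696  0.2418]
[{"delta_pos": [0.2, 0.1, -0.8], "dr": [2.4, -0.6, -2.5], "fingers": 1}, {"delta_pos": [0.4, 0.2, -1.6], "dr": [5.0, -1.1, -5.0], "fingers": 1}, {"delta_pos": [0.6, 0.3, -2.4], "dr": [7.5, -1.7, -7.5], "fingers": 1}, {"delta_pos": [0.9, 0.4, -3.2], "dr": [9.9, -2.3, -10.1], "fingers": 1}, {"delta_pos": [1.1, 0.5, -4.0], "dr": [12.4, -2.8, -12.7], "fingers": 1}]
[{"delta_pos": [0.1, -0.1, -0.8], "dr": [2.4, -0.6, -2.6], "fingers": 1}, {"delta_pos": [0.3, -0.1, -1.6], "dr": [4.8, -1.2, -5.2], "fingers": 1}, {"delta_pos": [0.9, -0.4, -2.7], "dr": [7.5, -3.5, -8.5], "fingers": 1}, {"delta_pos": [1.5, -0.7, -3.7], "dr": [10.0, -5.8, -11.8], "fingers": 1}, {"delta_pos": [2.2, -0.9, -4.7], "dr": [12.4, -8.1, -15.2], "fingers": 1}]
[{"delta_pos": [0.5, -0.4, -1.0], "dr": [2.3, -2.3, -3.5], "fingers": 1}, {"delta_pos": [1.1, -0.7, -2.0], "dr": [4.5, -4.7, -7.1], "fingers": 1}, {"delta_pos": [1.7, -1.1, -3.1], "dr": [6.5, -7.0, -10.7], "fingers": 1}, {"delta_pos": [3.1, -2.4, -3.3], "dr": [6.2, -10.0, -10.9], "fingers": 1}, {"delta_pos": [4.4, -3.8, -3.6], "dr": [6.0, -13.0, -11.0], "fingers": 1}]
[{"delta_pos": [1.6, -1.1, -0.4], "dr": [-0.1, -3.0, -0.0], "fingers": 1}, {"delta_pos": [3.1, -2.1, -0.9], "dr": [-0.1, -6.0, -0.0], "fingers": 1}, {"delta_pos": [4.7, -3.2, -1.3], "dr": [-0.1, -9.0, -0.0], "fingers": 1}, {"delta_pos": [6.3, -4.3, -1.8], "dr": [-0.1, -12.0, -0.0], "fingers": 1}, {"delta_pos": [6.3, -4.3, -1.8], "dr": [-0.1, -12.0, -0.0], "fingers": 1}]
```

Call:
{"fn": "step_arm", "kwargs": {"increments": [{"delta_pos": [0.2,0.1,-0.8],"dr": [2.4,-0.6,-2.5],"fingers": 1},{"delta_pos": [0.4,0.2,-1.6],"dr": [5.0,-1.1,-5.0],"fingers": 1},{"delta_pos": [0.6,0.3,-2.4],"dr": [7.5,-1.7,-7.5],"fingers": 1},{"delta_pos": [0.9,0.4,-3.2],"dr": [9.9,-2.3,-10.1],"fingers": 1},{"delta_pos": [1.1,0.5,-4.0],"dr": [12.4,-2.8,-12.7],"fingers": 1}]}}

```text
time: 16.95
tool_pos: [0.3984, -0.0271, 0.2159]
tool_rot: [-3.142, -0.753, 0.4]
contact_force: [0.9, -0.1, -3.6]
opening: 0.0259
grip_force: 60.0
```

Call:
{"fn": "step_arm", "kwargs": {"increments": [{"delta_pos": [0.1,-0.1,-0.8],"dr": [2.4,-0.6,-2.6],"fingers": 1},{"delta_pos": [0.3,-0.1,-1.6],"dr": [4.8,-1.2,-5.2],"fingers": 1},{"delta_pos": [0.9,-0.4,-2.7],"dr": [7.5,-3.5,-8.5],"fingers": 1},{"delta_pos": [1.5,-0.7,-3.7],"dr": [10.0,-5.8,-11.8],"fingers": 1},{"delta_pos": [2.2,-0.9,-4.7],"dr": [12.4,-8.1,-15.2],"fingers": 1}]}}

```text
time: 17.58
tool_pos: [0.3796, -0.0253, 0.2652]
tool_rot: [-3.14, -0.608, 0.741]
contact_force: [0.9, 0.5, -4.1]
opening: 0.0256
grip_force: 60.0
```

Call:
{"fn": "step_arm", "kwargs": {"increments": [{"delta_pos": [0.5,-0.4,-1.0],"dr": [2.3,-2.3,-3.5],"fingers": 1},{"delta_pos": [1.1,-0.7,-2.0],"dr": [4.5,-4.7,-7.1],"fingers": 1},{"delta_pos": [1.7,-1.1,-3.1],"dr": [6.5,-7.0,-10.7],"fingers": 1},{"delta_pos": [3.1,-2.4,-3.3],"dr": [6.2,-10.0,-10.9],"fingers": 1},{"delta_pos": [4.4,-3.8,-3.6],"dr": [6.0,-13.0,-11.0],"fingers": 1}]}}

```text
time: 18.2
tool_pos: [0.3655, 0.0129, 0.3199]
tool_rot: [-3.139, -0.38, 0.955]
contact_force: [0.3, 0.3, -3.9]
opening: 0.0258
grip_force: 60.0
```

Call:
{"fn": "step_arm", "kwargs": {"increments": [{"delta_pos": [1.6,-1.1,-0.4],"dr": [0,-3.0,0],"fingers": 1},{"delta_pos": [3.1,-2.1,-0.9],"dr": [0,-6.0,0],"fingers": 1},{"delta_pos": [4.7,-3.2,-1.3],"dr": [0,-9.0,0],"fingers": 1},{"delta_pos": [6.3,-4.3,-1.8],"dr": [0,-12.0,0],"fingers": 1},{"delta_pos": [6.3,-4.3,-1.8],"dr": [0,-12.0,0],"fingers": 1}]}}

```text
time: 18.82
tool_pos: [0.3606, 0.0807, 0.3606]
tool_rot: [-3.141, -0.173, 0.96]
contact_force: [-0.3, 0.0, -5.1]
opening: 0.0252
grip_force: 60.0
```

Run:
```python
from w import *
plan([(.42,.26,.30,30,0,6),(.488,.381,.12,10,0,6),(.488,.381,.05,10,0,3)],1)
```

```text
[-0.12 -0.11  1.7   0.15  1.48  0.48] [0.3606 0.0807 0.3606] [-180.    -9.9   55. ]
head in prop [-0.2619  0.212   0.3868]
[{"delta_pos": [2.8, -0.9, 1.5], "dr": [-0.7, -1.7, 4.1], "fingers": 1}, {"delta_pos": [5.6, -1.8, 3.0], "dr": [-1.2, -3.3, 8.3], "fingers": 1}, {"delta_pos": [8.4, -2.7, 4.5], "dr": [-1.6, -4.9, 12.4], "fingers": 1}, {"delta_pos": [11.2, -3.6, 6.1], "dr": [-1.9, -6.6, 16.6], "fingers": 1}, {"delta_pos": [14.0, -4.5, 7.6], "dr": [-2.1, -8.2, 20.8], "fingers": 1}]
[{"delta_pos": [2.4, -1.9, 1.1], "dr": [-0.1, -1.6, 4.1], "fingers": 1}, {"delta_pos": [4.4, -2.9, 4.1], "dr": [-0.1, -1.6, 7.5], "fingers": 1}, {"delta_pos": [6.4, -4.0, 7.2], "dr": [-0.2, -1.6, 10.8], "fingers": 1}, {"delta_pos": [8.4, -5.0, 10.2], "dr": [-0.2, -1.6, 14.1], "fingers": 1}, {"delta_pos": [10.4, -6.0, 13.3], "dr": [-0.3, -1.6, 17.5], "fingers": 1}]
[{"delta_pos": [1.6, -1.6, 3.0], "dr": [0.0, -0.0, 3.3], "fingers": 1}, {"delta_pos": [3.3, -3.3, 6.0], "dr": [0.0, -0.0, 6.6], "fingers": 1}, {"delta_pos": [3.3, -3.3, 8.3], "dr": [0.0, -0.0, 6.6], "fingers": 1}, {"delta_pos": [3.3, -3.3, 10.7], "dr": [0.0, -0.0, 6.6], "fingers": 1}, {"delta_pos": [3.3, -3.3, 13.0], "dr": [0.0, -0.0, 6.6], "fingers": 1}]
```

Call:
{"fn": "step_arm", "kwargs": {"increments": [{"delta_pos": [2.8,-0.9,1.5],"dr": [-0.7,-1.7,4.1],"fingers": 1},{"delta_pos": [5.6,-1.8,3.0],"dr": [-1.2,-3.3,8.3],"fingers": 1},{"delta_pos": [8.4,-2.7,4.5],"dr": [-1.6,-4.9,12.4],"fingers": 1},{"delta_pos": [11.2,-3.6,6.1],"dr": [-1.9,-6.6,16.6],"fingers": 1},{"delta_pos": [14.0,-4.5,7.6],"dr": [-2.1,-8.2,20.8],"fingers": 1}]}}

```text
time: 19.45
tool_pos: [0.4112, 0.229, 0.3085]
tool_rot: [-3.141, -0.026, 0.59]
contact_force: [0.5, -0.0, -2.3]
opening: 0.0257
grip_force: 60.0
```

Call:
{"fn": "step_arm", "kwargs": {"increments": [{"delta_pos": [2.4,-1.9,1.1],"dr": [0,-1.6,4.1],"fingers": 1},{"delta_pos": [4.4,-2.9,4.1],"dr": [0,-1.6,7.5],"fingers": 1},{"delta_pos": [6.4,-4.0,7.2],"dr": [-0.2,-1.6,10.8],"fingers": 1},{"delta_pos": [8.4,-5.0,10.2],"dr": [-0.2,-1.6,14.1],"fingers": 1},{"delta_pos": [10.4,-6.0,13.3],"dr": [-0.3,-1.6,17.5],"fingers": 1}]}}

```text
time: 20.08
tool_pos: [0.4676, 0.3384, 0.1781]
tool_rot: [3.141, 0.002, 0.284]
contact_force: [0.1, 0.7, -4.5]
opening: 0.0256
grip_force: 60.0
```

Call:
{"fn": "step_arm", "kwargs": {"increments": [{"delta_pos": [1.6,-1.6,3.0],"dr": [0,0,3.3],"fingers": 1},{"delta_pos": [3.3,-3.3,6.0],"dr": [0,0,6.6],"fingers": 1},{"delta_pos": [3.3,-3.3,8.3],"dr": [0,0,6.6],"fingers": 1},{"delta_pos": [3.3,-3.3,10.7],"dr": [0,0,6.6],"fingers": 1},{"delta_pos": [3.3,-3.3,13.0],"dr": [0,0,6.6],"fingers": 1}]}}

```text
time: 20.7
tool_pos: [0.4896, 0.3787, 0.0482]
tool_rot: [3.141, 0.002, 0.171]
contact_force: [0.1, 0.4, -4.3]
opening: 0.0256
grip_force: 60.0
```

Run:
```python
from w import *
plan([(.488,.381,.022,10,0,3),(.488,.381,.018,10,0,2)],1)
from cell import viewer
b=[]
for n,bx in (("top",(160,180,240,310)),("side",(330,150,430,230))):
    im=viewer.read_camera(n); x0,y0,x1,y1=bx
    m=(im[y0:y1,x0:x1].max(2)<40).astype(np.uint8)
    for c in cv2.findContours(m,0,2)[0]:
        if cv2.contourArea(c)>40: r=cv2.minAreaRect(c); print(n,np.array(r[0])+[x0,y0],np.round(r[1]),round(r[2]))
H=o["tool_pos"]+Rn.from_euler("xyz",o["tool_rot"]).apply(OFF); print(proj("top",H),proj("side",H))
```

```text
[0.53 0.69 1.46 0.   0.99 1.93] [0.4896 0.3787 0.0482] [1.8e+02 1.0e-01 9.8e+00]
head in prop [-0.1459  0.4886  0.0621]
[{"delta_pos": [-0.0, -0.1, 0.9], "dr": [0.0, 0.0, -0.1], "fingers": 1}, {"delta_pos": [-0.1, -0.2, 1.7], "dr": [0.0, 0.1, -0.1], "fingers": 1}, {"delta_pos": [-0.1, -0.3, 2.6], "dr": [0.0, 0.1, -0.2], "fingers": 1}, {"delta_pos": [-0.1, -0.3, 2.8], "dr": [0.0, 0.1, -0.2], "fingers": 1}, {"delta_pos": [-0.1, -0.3, 3.0], "dr": [0.0, 0.1, -0.2], "fingers": 1}]
top [195.07162476 229.09018707] [52. 41.] 78
side [389.75000763 183.75000381] [13. 21.] 45
[[191.4662616  222.60194852]] [[389.94234788 182.49654997]]
```

Call:
{"fn": "step_arm", "kwargs": {"increments": [{"delta_pos": [0,0,0.9],"dr": [0,0,0],"fingers": 1},{"delta_pos": [0,0,1.7],"dr": [0,0,0],"fingers": 1},{"delta_pos": [0,0,2.5],"dr": [0,0,0],"fingers": 1},{"delta_pos": [0,0,2.9],"dr": [0,0,0],"fingers": 1},{"delta_pos": [0,0,3.1],"dr": [0,0,0],"fingers": 1}]}}

```text
time: 21.42
tool_pos: [0.4894, 0.3815, 0.0188]
tool_rot: [-3.141, -0.001, 0.174]
contact_force: [-0.8, -0.1, -3.8]
opening: 0.0257
grip_force: 60.0
```

Call:
{"fn": "step_arm", "kwargs": {"increments": [{"delta_pos": [0,0,0.1],"dr": [0,0,0],"fingers": 1},{"delta_pos": [0,0,0.2],"dr": [0,0,0],"fingers": 1},{"delta_pos": [0,0,0.2],"dr": [0,0,0],"fingers": 1},{"delta_pos": [0,0,0.2],"dr": [0,0,0],"fingers": 1},{"delta_pos": [0,0,0.2],"dr": [0,0,0],"fingers": 1}]}}

```text
time: 22.05
tool_pos: [0.4895, 0.3814, 0.0171]
tool_rot: [-3.141, -0.001, 0.173]
contact_force: [0.8, 0.3, -3.2]
opening: 0.0254
grip_force: 60.0
```

Not yet touching; lowering in 1–2 mm steps.

Call:
{"fn": "step_arm", "kwargs": {"increments": [{"delta_pos": [0,0,0.1],"dr": [0,0,0],"fingers": 1},{"delta_pos": [0,0,0.2],"dr": [0,0,0],"fingers": 1},{"delta_pos": [0,0,0.2],"dr": [0,0,0],"fingers": 1},{"delta_pos": [0,0,0.2],"dr": [0,0,0],"fingers": 1},{"delta_pos": [0,0,0.2],"dr": [0,0,0],"fingers": 1}]}}

```text
time: 22.68
tool_pos: [0.4895, 0.3814, 0.015]
tool_rot: [-3.141, -0.001, 0.173]
contact_force: [-0.4, 0.3, -4.4]
opening: 0.0258
grip_force: 60.0
```

Call:
{"fn": "step_arm", "kwargs": {"increments": [{"delta_pos": [0,0,0.1],"dr": [0,0,0],"fingers": 1},{"delta_pos": [0,0,0.1],"dr": [0,0,0],"fingers": 1},{"delta_pos": [0,0,0.1],"dr": [0,0,0],"fingers": 1},{"delta_pos": [0,0,0.1],"dr": [0,0,0],"fingers": 1},{"delta_pos": [0,0,0.1],"dr": [0,0,0],"fingers": 1}]}}

```text
time: 23.3
tool_pos: [0.4894, 0.3814, 0.0143]
tool_rot: [-3.141, -0.001, 0.173]
contact_force: [-4.2, -1.9, 5.5]
opening: 0.0257
grip_force: 60.0
```

It is touching now. Release slowly, then rise straight up.

Call:
{"fn": "step_arm", "kwargs": {"increments": [{"delta_pos": [0,0,0],"dr": [0,0,0],"fingers": 0.35},{"delta_pos": [0,0,0],"dr": [0,0,0],"fingers": 0.2},{"delta_pos": [0,0,0],"dr": [0,0,0],"fingers": 0},{"delta_pos": [0,0,0],"dr": [0,0,0],"fingers": -0.2},{"delta_pos": [0,0,0],"dr": [0,0,0],"fingers": -0.2}]}}

```text
time: 23.92
tool_pos: [0.4895, 0.3814, 0.0139]
tool_rot: [-3.141, -0.001, 0.173]
contact_force: [0.6, 0.4, 0.7]
opening: 0.0546
grip_force: 0.0
```

Call:
{"fn": "step_arm", "kwargs": {"increments": [{"delta_pos": [0,0,-1],"dr": [0,0,0],"fingers": -0.3},{"delta_pos": [0,0,-3],"dr": [0,0,0],"fingers": -0.3},{"delta_pos": [0,0,-7],"dr": [0,0,0],"fingers": -0.3},{"delta_pos": [0,0,-12],"dr": [0,0,0],"fingers": -0.3},{"delta_pos": [0,0,-17],"dr": [0,0,0],"fingers": -0.3}]}}

```text
time: 24.55
tool_pos: [0.4891, 0.3812, 0.1863]
tool_rot: [-3.141, -0.002, 0.173]
contact_force: [0.6, 0.7, -0.1]
opening: 0.0599
grip_force: 0.0
```

Call:
{"fn": "step_arm", "kwargs": {"increments": [{"delta_pos": [-6,0,-5],"dr": [0,0,0],"fingers": -0.3},{"delta_pos": [-11,0,-9],"dr": [0,0,0],"fingers": -0.3},{"delta_pos": [-15,0,-12],"dr": [0,0,0],"fingers": -0.3},{"delta_pos": [-15,0,-12],"dr": [0,0,0],"fingers": -0.3},{"delta_pos": [-15,0,-12],"dr": [0,0,0],"fingers": -0.3}]}}

```text
time: 25.18
tool_pos: [0.3415, 0.3553, 0.3043]
tool_rot: [-3.14, -0.003, 0.174]
contact_force: [0.9, -0.2, -0.5]
opening: 0.0596
grip_force: 0.0
```

Run:
```python
from h import *
from cell import robot,viewer
o=robot.observe(); print(o["tool_pos"].round(3),o["contact_force"].round(1),o["opening"])
for n,bx in (("top",(160,180,245,310)),("side",(330,150,430,230))):
    im=viewer.read_camera(n); x0,y0,x1,y1=bx; c0=im[y0:y1,x0:x1]
    m=(c0.max(2)<40).astype(np.uint8)
    for c in cv2.findContours(m,0,2)[0]:
        if cv2.contourArea(c)>40: r=cv2.minAreaRect(c); u=np.array(r[0])+[x0,y0]; print(n,u,np.round(r[1]),round(r[2]),plane(n,u,.045).round(3))
    hs=cv2.cvtColor(c0,cv2.COLOR_RGB2HSV); mw=((hs[...,1]>60)&(hs[...,2]>70)).astype(np.uint8)
    for c in cv2.findContours(mw,0,2)[0]:
        if 80<cv2.contourArea(c)<900: r=cv2.minAreaRect(c); b=cv2.boxPoints(r)+[x0,y0]; print(n,"wood",plane(n,b,.041)[:,:2].round(3).tolist())
```

```text
[0.341 0.355 0.304] [ 0.9 -0.2 -0.5] 0.059646036200237645
top [178.73077011 293.84616089] [32. 41.] 83 [[0.339 0.423 0.045]]
top [193.25794983 224.88630676] [18. 32.] 81 [[0.556 0.389 0.045]]
top wood [[0.534, 0.404], [0.538, 0.374], [0.392, 0.348], [0.389, 0.377]]
side [389.8235321  189.29412079] [13. 22.] 49 [[0.578 0.374 0.045]]
side wood [[0.418, 0.326], [0.386, 0.378], [0.53, 0.401], [0.557, 0.351]]
```

```bash
python3 -c "
from cell import robot
print(robot.hand_in())"
```

```text
the job is handed in; nothing more can be done
None
```

I drove the wedge in with four separate taps until its head met the block, then laid the mallet flat on the mat and let go. The job is handed in at about 25 s; hand-in returned no verdict, and I didn't re-measure the other things on the table.

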